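Bed the scrapers in the foam tray

ROBOT

A 7-joint arm with a two-finger parallel gripper is mounted at the origin on the work surface. World frame = base frame: x ahead of the robot, y to its left, z up, the work surface at z = 0. Lengths are in mm, angles in rad, forces in N, time in s.
With the tool pointing down it reaches from about 425 to 825 mm from the base axis. Payload 3.6 kg.
Tool frame: the origin (TCP) lies at the very end of the fingers, on their centre line; the grasp point (between the pads) lies manip.grip_point_offset behind it (manip.grip_point_offset is the distance from the TCP to the grasp point, in mm); z points along the fingers, x is the direction in which the jaws open and shut, and the axes are right-handed (so a half turn about z gives the same grasp; the last joint's range is limited). The gripper opens to 85 mm and grips with 20 to 120 N. Pads are 22 mm wide; open, the fingers measure 114 mm over their backs; the gripper's body (76 mm by 85 mm) begins 54 mm behind the grasp point. The pads swing forward as they close: fully open they stand 13 mm farther back than shut.
Start: joints at [1.147, 0.615, -0.013, 1.423, 0.008, 1.103, -0.04], TCP at [251.813, -599.208, 198.097] pointing down, gripper open.
Joint ranges: [-3.12, 3.12], [-0.3, 2.06], [-1.34, 1.32], [0.26, 2.42], [-1.36, 4.5], [0.01, 1.98], [-2.84, 2.84]. Speed limits (rad/s): [2.79, 2.79, 3.14, 3.14, 3.14, 3.14, 3.14].

INTERFACE

Orientations are given as a unit quaternion [w, x, y, z].
In Python, from plant import manip gives the robot as it stands.
- The arm moves only by the shell command python3 -m inch 'ROWS' [OPENING] [FORCE]. ROWS is JSON, a list of rows, each an object with "translation": the shift along the tool's x, y, z in m, a list of three; "spin": the turn about the tool's z in degrees. In form: [{"translation": [dx, dy, dz], "spin": spin}, ...]. A call has 1 to 8 rows; each row shifts and turns the commanded pose from where the row before left it, along the tool's axes as they then stand; what a row does not reach is not made up. A row lasts 1/8 s, in which the tool goes at most 62.5 mm and 10.7 degrees, less where a joint would pass 70% of its speed; a pose out of reach is approached as far as the arm can. A call with a gripper value outside its range is refused whole. OPENING is the opening, from -1 (shut) to 1 (fully open), set as the call begins (- or left out, the last holds). The fingers move at their own pace and stop on an object; FORCE is the grip in N (left out, the last holds). Time passes only in rows, so rows that do not move let the fingers close. It gives the time, the measured TCP pose, the force and the opening at its end, in the units of the state.
- manip.sense(): the state, without advancing time (a new reading comes with each control period).
- manip.grab_frame(name): name is "scene" or "side" or "wrist"; returns (picture, depth): 384x512x3 uint8, red, green, blue; 384x512 float32, mm along the optical axis (not along the pixel's ray), 0 where there is no reading.
- manip.camera_info(name): a dict with "fx", "fy", "cx", "cy" (pixels), "origin" and "attitude" of the camera in the world. Camera axes: x right, y up, looking along -z (the intrinsics and any distortion apply to the point x, -y, -z); pixel columns grow to the right and rows downward; lengths in mm; the calibration is good to about 2 mm. A picture is of the moment at which its call begins: read the wrist's pose just before it. camera_info takes no time and is no camera call; for the wrist camera it gives the pose at the moment of the call.
- manip.sign_off(): hands the job in, once; it reports no verdict.
Trained networks look in the newest picture that a camera, given by its name, has taken for a name from the list of things; names that differ only in an ending like _2 or _b are one class to them, and where a whole thing is asked for, a point or a joint stands for the part that bears it (a point fixed in the world has none). Each returns a list of dicts, best first, with "confidence" (0 to 1); they miss things now and then, are a little off and sometimes report something else, mostly with a low value. They report only what shows in the picture. A call takes as long as a camera call. They do not tell look-alikes from the thing itself.
- manip.look_for(camera, label): "bbox" ([centre column, centre row, width, height] in pixels, round what is visible of it).
The state is a dict: "time_s": time; "joints": joint angles; "dq": joint speeds; "joint_torque": joint torques, N m; "tool_pos": TCP position; "eef_rot": TCP orientation; "force": force on the tool from outside, world axes, zero at the start; "wrist_torque": the same for the moment, N m; "gripper_width": finger opening in mm.
Only numpy, scipy, OpenCV 4.12 (cv2) and the standard library are available. Lean on these libraries where they do the work, as an engineer would, in place of code of your own. Each camera call takes 0.05 s, during which the arm holds its last target.

TASK

Two wood-handled scrapers belong in the two die-cut pockets of the foam tray, but one lies on its pocket back to front and the other only rests on top of its pocket, not pushed in. Lift the back-to-front one clear of the foam, turn it half round so that its blade lies over the wide end of the pocket, and press both scrapers down until handle and blade are fully home along their whole length. Leave the file, the jar and the sanding block where they are.

Things in the scene. Friction and masses are not known exactly. Their poses are not given: they have to be found in the camera images.
- tray: fixed foam-lined tool tray, 246 x 216 mm, flat dark foam surface 36 mm above the bench; origin at the centre of its underside; x runs along both pockets from handle end to wide blade end, z up. Two equal parallel pockets at y = +50 mm (1) and -50 mm (2). In tray x, each has a handle slot, -99 to +15 mm, 32 mm wide, 22 mm deep, and a blade recess, +15 to +99 mm, 84 mm wide, 10 mm deep
- pocket1_handle (a point): where the middle of a handle's axis lies when home in pocket 1: 8 mm below the foam surface (handle top then 6 mm above the foam); axes as the tray. Beside it a finger cut-out (tray x -54 to -16 mm) reaches 41 mm either side of the slot's middle, 22 mm deep
- pocket1_tip (a point): where the middle of the blade's end edge lies when home in pocket 1: 135 mm along x from pocket1_handle, 8 mm below the foam surface; axes as the tray
- pocket2_handle (a point): the same as pocket1_handle for pocket 2. In both pockets two pairs of springy foam lips (tray x -78 and -4 mm) narrow the slot's mouth to 25 mm: a scraper laid the right way round rests on them, handle axis 4 mm above the foam; a press of some 8 to 20 N on the handle's top pushes it past them, 12 mm down to the pocket's floor, where it stays
- pocket2_tip (a point): the same as pocket1_tip for pocket 2
- scraper_a_handle (a point): wood-handled scraper lying back to front on a pocket (either one) at the start; this point: middle of the handle, on its axis; x to the blade, z up. Handle round, 110 mm long, 28 mm thick; steel blade 4 mm thick, level with the handle's axis, 78 mm wide at its end. It starts level: handle over the blade recess, axis 4 mm above the foam. 0.12 kg, balances within 15 mm of this point
- scraper_a_tip (a point): middle of the end edge of scraper a's blade, 135 mm from the middle of its handle
- scraper_b_handle (a point): scraper b, the same kind as scraper a; this point is on the axis at the middle of the handle, x towards the blade, z up. It starts the right way round on the other pocket, resting on the lips, handle axis 4 mm above the foam surface
- scraper_b_tip (a point): middle of the end edge of scraper b's blade, 135 mm from the middle of its handle
- scraper_a: scraper a; origin on the axis, half-way between butt and blade end (40 mm from scraper_a_handle towards the blade); x towards the blade, z up
- scraper_b: scraper b; origin and axes as body scraper_a
- file: bystander: file with a round wooden handle, 230 mm long, 24 mm thick, lying beside the tray past its blade end, about square to the pockets; origin under the ferrule, on the bench
- glue: bystander: white jar, 52 mm across, 110 mm tall, past the tray's handle end; origin at its foot
- sander: bystander: cork sanding block 90 x 50 x 38 mm, past the tray's handle end; origin at its foot
Not all that is in view belongs to the job. What is shaped like the scraper_a but green or turquoise is not meant.

How it is judged:
By the outcome, as a careful person would: the job done as asked, in the order asked, and still so for the second after the job is handed in, with the robot touching nothing.
It also fails if it takes over 67 s, if anything falls off the work surface, if the arm or the gripper's body presses on something with over 40 N, if the wrist force passes 120 N, or if a joint passes its speed limit or range.

## Working session

There is one attempt and no reset: what is moved stays moved. The work goes in short steps, Python scripts to look and compute and a shell command to move; the robot and the scene stay as the last step left them, time stands still between calls to the robot, and variables do not carry over. Pictures are saved under pics/ and viewed, and the job is handed in when it is done.

```bash
ls; mkdir -p pics; python3 - <<'E'
from plant import manip
import cv2
print(manip.grip_point_offset, manip.sense())
for n in ("scene","side","wrist"):
    p,d=manip.grab_frame(n); cv2.imwrite(f"pics/{n}0.png",p[:,:,::-1]); 
    import numpy as np; np.save(f"pics/{n}0.npy",d)
    print(n,manip.camera_info(n))
    for l in ("scraper_a","scraper_a_handle","scraper_a_tip","tray"):
        try: print(l,[( [round(v) for v in r["bbox"]],round(r["confidence"],2)) for r in manip.look_for(n,l)])
        except Exception as e: print(l,e)
E
```

```text
pics
18.700000000000003 {'time_s': 0.0, 'joints': array([ 1.14652473,  0.61592866, -0.01262206,  1.42492097,  0.00811088,
        1.10337064, -0.04037377]), 'dq': array([ 7.20451375e-05, -1.32798532e-03,  6.81092825e-04,  1.09501294e-04,
       -8.44852943e-04, -1.21774881e-03, -2.12191200e-03]), 'joint_torque': array([-3.01936643e-04, -4.69211590e+01,  2.59124832e-01, -1.71028930e+01,
        9.93296038e-03,  9.70540830e-03, -4.69444387e-06]), 'tool_pos': array([ 251.46457663, -598.46404232,  196.92478115]), 'eef_rot': array([-6.94897525e-04,  8.32903670e-01, -5.53416495e-01, -1.08520839e-03]), 'force': array([ 0.12263423,  0.50457885, -0.66919229]), 'wrist_torque': array([ 0.04002819,  0.00175769, -0.01494888]), 'gripper_width': 84.98464907458552}
scene {'fx': 394.4080932245896, 'fy': 394.4080932245896, 'cx': 258.48938540836497, 'cy': 190.11896956986575, 'origin': array([1205.15351383,   82.05849489,  703.88243287]), 'attitude': array([0.60300615, 0.25454733, 0.28284169, 0.70113467])}
scraper_a [([264, 177, 80, 23], 0.95), ([266, 207, 87, 28], 0.93), ([320, 302, 45, 90], 0.8), ([10
[... 630 characters left out ...]
, 299, 58, 84], 0.7), ([267, 216, 59, 54], 0.62), ([137, 174, 59, 34], 0.62)]
scraper_a_handle [([139, 175, 61, 35], 0.98), ([267, 215, 62, 49], 0.81), ([318, 183, 63, 29], 0.69), ([410, 300, 63, 84], 0.56)]
scraper_a_tip [([271, 213, 58, 48], 0.94), ([317, 181, 61, 24], 0.9), ([139, 176, 66, 33], 0.87), ([413, 300, 56, 87], 0.59)]
tray [([245, 230, 129, 97], 0.57), ([270, 214, 57, 48], 0.21)]
wrist {'fx': 318.4350419942572, 'fy': 318.4350419942572, 'cx': 254.45413635826256, 'cy': 194.75014349075735, 'origin': array([ 326.24041266, -568.28291632,  373.94827018]), 'attitude': array([ 0.82219498, -0.13352098,  0.08832322, -0.54622941])}
scraper_a []
scraper_a_handle []
scraper_a_tip []
tray []
```

View pics/scene0.png

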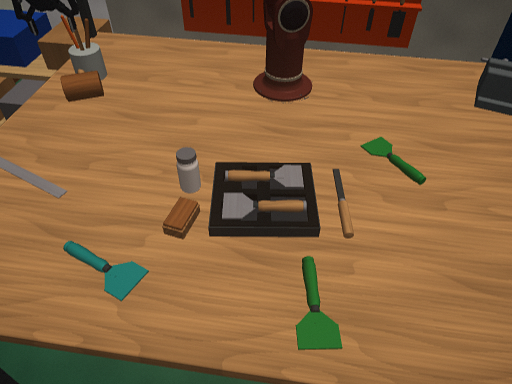

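View pics/side0.png

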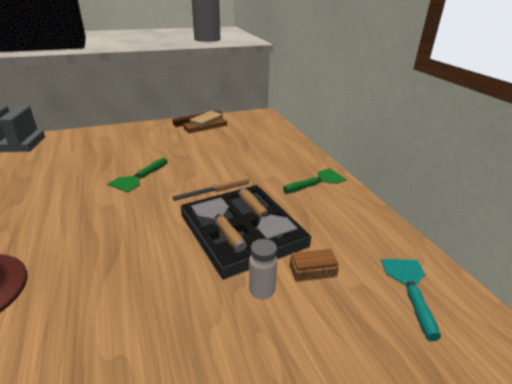

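View pics/wrist0.png

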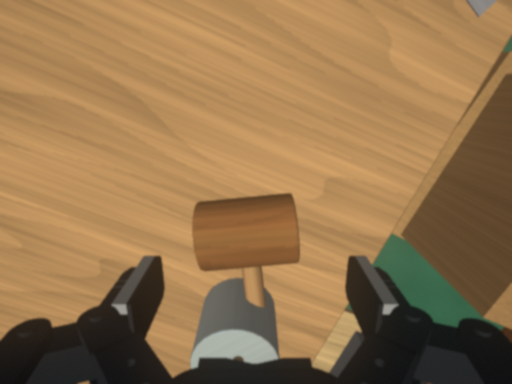

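Scene picture: the tray is at about (264,199). The file at (342,203) marks its blade end, to the right; the jar and sanding block mark the handle end. There are two wood-handled scrapers: the upper one (264,177) has its blade right, so it is scraper b. The lower one (264,207) has its blade left, back to front, so it is scraper a. The green ones at (395,163) and (320,302) and the turquoise one at (105,271) are look-alikes. Next I'll enlarge and measure.

```bash
cat > h.py <<'E'
import numpy as np, cv2
from scipy.spatial.transform import Rotation as R
def rot(q): return R.from_quat([q[1],q[2],q[3],q[0]]).as_matrix()
def cloud(d,ci):
    v,u=np.mgrid[0:d.shape[0],0:d.shape[1]]
    p=np.stack([(u-ci["cx"])/ci["fx"]*d, -(v-ci["cy"])/ci["fy"]*d, -d],-1)
    return p@rot(ci["attitude"]).T+ci["origin"]
def proj(P,ci):
    c=(np.atleast_2d(P)-ci["origin"])@rot(ci["attitude"])
    return np.c_[ci["cx"]+ci["fx"]*c[:,0]/-c[:,2], ci["cy"]-ci["fy"]*c[:,1]/-c[:,2]]
def masks(p):
    hsv=cv2.cvtColor(p,cv2.COLOR_RGB2HSV)
    return hsv
E
python3 - <<'E'
from h import *
from plant import manip
p=cv2.imread("pics/scene0.png"); ci=manip.camera_info("scene"); d=np.load("pics/scene0.npy")
cv2.imwrite("pics/crop0.png",cv2.resize(p[150:250,150:370],None,fx=3.5,fy=3.5,interpolation=cv2.INTER_CUBIC))
W=cloud(d,ci)
for u,v in [(264,193),(215,168),(313,168),(318,232),(211,232),(245,174),(290,177),(237,207),(285,206),(187,155),(182,215),(342,203),(150,300),(264,192),(222,192),(310,192)]:
    print((u,v),W[v,u].round(1))
hsv=masks(p[:,:,::-1].copy())
roi=np.zeros(d.shape,bool); roi[155:240,205:325]=1
dark=roi&(hsv[...,2]<60)&(np.abs(W[...,2]-36)<5)
print(dark.sum(), np.median(W[dark][:,2]))
pts=W[dark][:,:2].astype(np.float32); print(cv2.minAreaRect(pts))
E
```

```text
(264, 193) [556.8  12.1  36.5]
(215, 168) [ 484.4 -122.8   32. ]
(313, 168) [406.9 125.1  -1.1]
(318, 232) [639.5 144.9  17.6]
(211, 232) [674.6 -90.2  15.2]
(245, 174) [517.5 -40.   54. ]
(290, 177) [497.2  68.2  41.4]
(237, 207) [614.5 -42.1  40.6]
(285, 206) [602.9  65.6  50. ]
(187, 155) [ 534.7 -172.6  110. ]
(182, 215) [ 655.1 -159.1   38. ]
(342, 203) [547.1 197.3  22.9]
(150, 300) [ 8.472e+02 -1.732e+02  1.000e-01]
(264, 192) [553.2  11.6  36.2]
(222, 192) [569.8 -86.4  37. ]
(310, 192) [534.9 119.8  35.2]
3245 35.65197248917207
((553.5408935546875, 10.373863220214844), (217.31431579589844, 243.98768615722656), 8.545707702636719)
```

View pics/crop0.png

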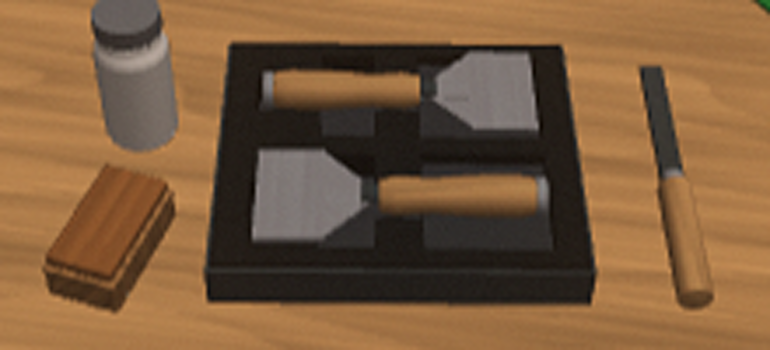

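Crop: the upper scraper has its blade to the right, towards the file, and is scraper b in pocket 1 (nearer the robot). The lower one has its blade left and its handle over the wide recess, so it is scraper a on pocket 2. Next is an exact fit.

```bash
cat >> h.py <<'E'
def measure(p,d,ci,guess=(553.5,10.4,8.55)):
    """tray and scraper fits from one RGB-D view"""
    W=cloud(d,ci); hsv=cv2.cvtColor(p,cv2.COLOR_RGB2HSV)
    c=np.array(guess[:2]); a=np.radians(guess[2])
    tx=np.array([-np.sin(a),np.cos(a)]); ty=np.array([-np.cos(a),-np.sin(a)])
    L=np.stack([(W[...,:2]-c)@tx,(W[...,:2]-c)@ty,W[...,2]],-1)
    near=(d>0)&(abs(L[...,0])<135)&(abs(L[...,1])<120)
    foam=near&(hsv[...,2]<60)&(abs(L[...,2]-36)<6)
    r={}
    if foam.sum()>200:
        r["foam_z"]=np.median(W[foam][:,2])
        r["rect"]=cv2.minAreaRect(W[foam][:,:2].astype(np.float32))
    wood=near&(hsv[...,1]>80)&(hsv[...,2]>90)&(W[...,2]>43)&(W[...,2]<62)
    for n,s in (("p1",1),("p2",-1)):
        m=wood&(L[...,1]*s>15)&(abs(L[...,1])<85)
        b=near&(hsv[...,1]<50)&(hsv[...,2]>100)&(W[...,2]>20)&(W[...,2]<50)&(L[...,1]*s>0)&(abs(L[...,1])<100)
        for k,mm in (("handle",m),("blade",b)):
            if mm.sum()<30: continue
            q=L[mm]
            x,y=q[:,0],q[:,1]
            A=np.polyfit(x,y,1) if k=="handle" else [np.nan,np.nan]
            r[n+k]=dict(n=int(mm.sum()),x=(np.percentile(x,1).round(1),np.percentile(x,99).round(1)),y=(np.percentile(y,1).round(1),np.percentile(y,99).round(1)),z=np.percentile(q[:,2],[5,50,95]).round(1),slope_deg=round(float(np.degrees(np.arctan(A[0]))),2),ymean=round(float(y.mean()),1))
    return r
E
python3 - <<'E'
from h import *
from plant import manip
for n in ("scene","side"):
    p=cv2.imread(f"pics/{n}0.png")[:,:,::-1].copy(); d=np.load(f"pics/{n}0.npy")
    print(n)
    for k,v in measure(p,d,manip.camera_info(n)).items(): print(k,v)
s=manip.sense(); Rm=rot(s["eef_rot"]); print(Rm.round(3))
E
```

```text
scene
foam_z 35.610167168494854
rect ((553.6552734375, 10.393798828125), (217.16717529296875, 244.35671997070312), 8.672616958618164)
p1handle {'n': 324, 'x': (np.float64(-85.7), np.float64(13.8)), 'y': (np.float64(37.9), np.float64(61.8)), 'z': array([44.4, 49.8, 53.5]), 'slope_deg': 0.49, 'ymean': 47.2}
p1blade {'n': 526, 'x': (np.float64(-88.3), np.float64(94.5)), 'y': (np.float64(14.2), np.float64(90.8)), 'z': array([39.9, 41.8, 43.7]), 'slope_deg': nan, 'ymean': 51.8}
p2handle {'n': 393, 'x': (np.float64(-13.4), np.float64(88.2)), 'y': (np.float64(-61.2), np.float64(-38.6)), 'z': array([44.2, 50.3, 54.1]), 'slope_deg': -0.4, 'ymean': -52.6}
p2blade {'n': 659, 'x': (np.float64(-93.3), np.float64(-26.9)), 'y': (np.float64(-83.7), np.float64(-9.0)), 'z': array([39.8, 41.8, 43.7]), 'slope_deg': nan, 'ymean': -47.7}
side
foam_z 35.953716270270604
rect ((547.979736328125, 6.64984130859375), (212.4560089111328, 242.29232788085938), 8.860684394836426)
p1handle {'n': 326, 'x': (np.float64(-83.6), np.float64(16.6)), 'y': (np.float64(42.2), np.float64(66.4)), 'z': array([44.8, 50.9, 53.9]), 'slope_deg': -0.11, 'ymean': 56.7}
p1blade {'n': 463, 'x': (np.float64(29.5), np.float64(105.3)), 'y': (np.float64(15.2), np.float64(90.9)), 'z': array([40.6, 42. , 43.5]), 'slope_deg': nan, 'ymean': 53.9}
p2handle {'n': 252, 'x': (np.float64(-13.4), np.float64(87.6)), 'y': (np.float64(-54.6), np.float64(-33.2)), 'z': array([44.5, 50.7, 53.8]), 'slope_deg': 0.54, 'ymean': -42.0}
p2blade {'n': 558, 'x': (np.float64(-92.5), np.float64(-25.0)), 'y': (np.float64(-84.4), np.float64(-9.9)), 'z': array([40.7, 42. , 43.5]), 'slope_deg': nan, 'ymean': -46.2}
[[ 0.387 -0.922  0.   ]
 [-0.922 -0.387 -0.   ]
 [ 0.    -0.    -1.   ]]
```

```bash
python3 -m inch '[{"translation":[0,0,-0.008],"spin":-9.5},{"translation":[0,0,-0.008],"spin":-9.5},{"translation":[0,0,-0.008],"spin":-9.5},{"translation":[0,0,-0.008],"spin":-9.5},{"translation":[0,0,-0.008],"spin":-9.5},{"translation":[0,0,-0.008],"spin":-9.5},{"translation":[0,0,-0.008],"spin":-9.5},{"translation":[0,0,-0.008],"spin":-9.5}]' 0.04 60
cat > st.py <<'E'
from h import *
from plant import manip
import sys
s=manip.sense(); Rm=rot(s["eef_rot"]); 
print("t",round(s["time_s"],2),"pos",s["tool_pos"].round(1),"yaw",round(float(np.degrees(np.arctan2(Rm[1,0],Rm[0,0]))),2),"tilt",Rm[:,2].round(3),"j",s["joints"].round(2),"F",s["force"].round(1),"w",round(s["gripper_width"],1))
if len(sys.argv)>3:
    g=np.array([float(v) for v in sys.argv[1:4]]); print("tool delta mm",(Rm.T@(g-s["tool_pos"])).round(1))
E
python3 st.py 595 50 250; python3 -c "
from h import *
from plant import manip
print((-rot(manip.camera_info('wrist')['attitude'])[:,2]).round(3))"
```

```text
time_s: 1.75
tool_pos: [251.6, -599.2, 262.4]
eef_rot: [-0.0, 0.997, 0.079, -0.0]
force: [0.4, -0.2, 0.3]
gripper_width: 44.4
t 1.75 pos [ 251.6 -599.2  262.4] yaw 9.09 tilt [-0.  0. -1.] j [ 1.34  0.59 -0.36  1.32  0.21  1.27  1.13] F [ 0.4 -0.2  0.3] w 44.4
tool delta mm [ 441.7 -586.8   12.3]
[ 0.049 -0.312 -0.949]
```

```bash
python3 -m inch '[{"translation":[0.034,-0.045,0],"spin":0},{"translation":[0.034,-0.045,0],"spin":0},{"translation":[0.034,-0.045,0],"spin":0},{"translation":[0.034,-0.045,0],"spin":0},{"translation":[0.034,-0.045,0],"spin":0},{"translation":[0.034,-0.045,0],"spin":0},{"translation":[0.034,-0.045,0],"spin":0},{"translation":[0.034,-0.045,0],"spin":0}]'
python3 -m inch '[{"translation":[0.034,-0.045,0],"spin":0},{"translation":[0.034,-0.045,0],"spin":0},{"translation":[0.034,-0.045,0],"spin":0},{"translation":[0.034,-0.045,0],"spin":0},{"translation":[0.034,-0.045,0],"spin":0},{"translation":[0,0,0],"spin":0}]'
python3 st.py
python3 - <<'E'
from h import *
from plant import manip
manip.sense()
ci=manip.camera_info("wrist"); p,d=manip.grab_frame("wrist")
cv2.imwrite("pics/wrist1.png",p[:,:,::-1]); np.save("pics/wrist1.npy",d)
for k,v in measure(p,d,ci,(552,9,8.7)).items(): print(k,v)
for l in ("scraper_a","tray"): print(l,[( [round(v) for v in r["bbox"]],round(r["confidence"],2)) for r in manip.look_for("wrist",l)])
E
```

```text
time_s: 2.75
tool_pos: [466.3, -200.5, 262.5]
eef_rot: [0.0, 0.997, 0.076, 0.0]
force: [-0.1, 0.3, -0.0]
gripper_width: 44.3
time_s: 3.5
tool_pos: [599.7, 53.5, 262.0]
eef_rot: [-0.002, 0.997, 0.081, 0.0]
force: [-0.1, -0.5, -0.2]
gripper_width: 44.6
t 3.5 pos [599.7  53.5 262. ] yaw 9.35 tilt [ 0.     0.005 -1.   ] j [ 0.18  0.53 -0.51  1.46  0.26  1.22 -0.19] F [-0.1 -0.5 -0.2] w 44.6
foam_z 36.0288994085829
rect ((548.594970703125, -23.114288330078125), (95.83787536621094, 157.03945922851562), 22.413516998291016)
p1handle {'n': 1366, 'x': (np.float64(-84.8), np.float64(15.3)), 'y': (np.float64(39.5), np.float64(64.1)), 'z': array([45. , 50.8, 53.9]), 'slope_deg': 0.07, 'ymean': 50.6}
p1blade {'n': 3592, 'x': (np.float64(-87.7), np.float64(120.9)), 'y': (np.float64(13.3), np.float64(93.8)), 'z': array([26.5, 41.9, 43.4]), 'slope_deg': nan, 'ymean': 52.1}
p2handle {'n': 1564, 'x': (np.float64(-12.7), np.float64(87.3)), 'y': (np.float64(-60.1), np.float64(-35.5)), 'z': array([45.4, 50.9, 53.8]), 'slope_deg': -0.29, 'ymean': -47.9}
p2blade {'n': 3381, 'x': (np.float64(-98.5), np.float64(120.7)), 'y': (np.float64(-87.5), np.float64(-7.5)), 'z': array([25.4, 41.6, 43.3]), 'slope_deg': nan, 'ymean': -49.9}
scraper_a [([425, 112, 158, 64], 0.68), ([168, 181, 68, 147], 0.62), ([363, 359, 10, 4], 0.56), ([250, 178, 56, 150], 0.55), ([210, 175, 179, 177], 0.16)]
tray [([208, 174, 178, 184], 0.62)]
```

View pics/wrist1.png

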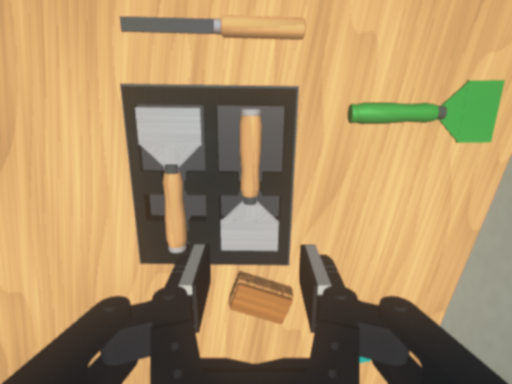

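Wrist picture: scraper b at (168,181) has its blade up, towards the file. Scraper a at (250,178) has its handle over the wide recess. The green look-alike is at right. Next I'll refine the tray pose from this view.

```bash
cat >> h.py <<'E'
def trayfit(d,ci,c=(552,9)):
    W=cloud(d,ci); m=(d>0)&(W[...,2]>32)&(W[...,2]<58)&(np.hypot(W[...,0]-c[0],W[...,1]-c[1])<175)
    n,lab=cv2.connectedComponents(m.astype(np.uint8)); 
    k=np.bincount(lab[m]).argmax(); mm=lab==k
    return cv2.minAreaRect(W[mm][:,:2].astype(np.float32)),mm
E
python3 - <<'E'
from h import *
from plant import manip
ci=manip.camera_info("wrist"); d=np.load("pics/wrist1.npy"); p=cv2.imread("pics/wrist1.png")
r,mm=trayfit(d,ci); print(r)
for n in ("scene","side"): print(n,trayfit(np.load(f"pics/{n}0.npy"),manip.camera_info(n))[0])
W=cloud(d,ci)
# pocket depth profile: cells with z<33 in tray frame
c=np.array(r[0]); a=np.radians(8.7)
tx=np.array([-np.sin(a),np.cos(a)]); ty=np.array([-np.cos(a),-np.sin(a)])
L=np.stack([(W[...,:2]-c)@tx,(W[...,:2]-c)@ty,W[...,2]],-1)
m=(L[...,2]<31)&(abs(L[...,0])<110)&(abs(L[...,1])<97)&(d>0)
for s in (1,-1):
    q=L[m&(L[...,1]*s>0)]
    for nm,w in (("recess",q[(q[:,2]>23)&(q[:,0]>16)]),("slot",q[(q[:,2]<20)])):
        if len(w)>10: print(s,nm,len(w),np.percentile(w,[1,99],axis=0).round(1).tolist())
E
```

```text
((548.3570556640625, -0.6967926025390625), (216.1187286376953, 246.40829467773438), 7.916121482849121)
scene ((553.0349731445312, 10.172538757324219), (218.25149536132812, 245.6183319091797), 8.365277290344238)
side ((549.3829345703125, 8.481842041015625), (215.27394104003906, 245.70657348632812), 8.970232963562012)
1 recess 1041 [[16.3, 9.1, 24.2], [99.7, 91.8, 30.2]]
1 slot 948 [[-96.1, 13.7, 12.9], [11.4, 91.6, 19.4]]
-1 recess 2945 [[16.9, -92.5, 23.9], [97.4, -8.9, 28.4]]
-1 slot 729 [[-54.5, -90.4, 12.7], [9.8, -8.8, 18.3]]
```

```bash
cat > w.py <<'E'
from h import *
from plant import manip
import sys
n=sys.argv[1]; cam=sys.argv[2] if len(sys.argv)>2 else "wrist"
ci=manip.camera_info(cam); p,d=manip.grab_frame(cam)
cv2.imwrite(f"pics/{n}.png",p[:,:,::-1]); np.save(f"pics/{n}.npy",d)
r,mm=trayfit(d,ci); print(r)
g=(r[0][0],r[0][1],8.6)
for k,v in measure(p,d,ci,g).items():
    if k!="rect": print(k,v)
E
python3 st.py; python3 w.py wrist2; python3 st.py
```

```text
t 3.65 pos [599.   45.2 261.9] yaw 8.72 tilt [-0.    -0.001 -1.   ] j [ 0.19  0.52 -0.5   1.47  0.26  1.22 -0.19] F [-0.3  0.4 -0.4] w 44.3
((549.619384765625, 8.868255615234375), (215.99046325683594, 245.86190795898438), 8.597146987915039)
foam_z 35.98928397868741
p1handle {'n': 1382, 'x': (np.float64(-85.3), np.float64(15.2)), 'y': (np.float64(37.0), np.float64(61.8)), 'z': array([45. , 50.8, 53.8]), 'slope_deg': 0.21, 'ymean': 48.2}
p1blade {'n': 3679, 'x': (np.float64(-89.2), np.float64(120.6)), 'y': (np.float64(11.1), np.float64(91.7)), 'z': array([26.8, 41.9, 43.3]), 'slope_deg': nan, 'ymean': 49.8}
p2handle {'n': 1609, 'x': (np.float64(-12.8), np.float64(87.0)), 'y': (np.float64(-62.6), np.float64(-37.2)), 'z': array([45.2, 50.9, 53.9]), 'slope_deg': 0.03, 'ymean': -50.1}
p2blade {'n': 3628, 'x': (np.float64(-97.9), np.float64(120.8)), 'y': (np.float64(-89.9), np.float64(-10.4)), 'z': array([25.3, 41.6, 43.3]), 'slope_deg': nan, 'ymean': -51.7}
t 3.7 pos [599.   44.4 262. ] yaw 8.65 tilt [-0.    -0.002 -1.   ] j [ 0.19  0.52 -0.5   1.47  0.26  1.22 -0.19] F [-0.1  0.1  0.4] w 44.3
```

```bash
python3 st.py 594.2 51.1 30
```

```text
t 3.7 pos [599.   44.4 262. ] yaw 8.65 tilt [-0.    -0.002 -1.   ] j [ 0.19  0.52 -0.5   1.47  0.26  1.22 -0.19] F [-0.1  0.1  0.4] w 44.3
tool delta mm [ -3.6  -7.7 232. ]
```

```bash
python3 -m inch '[{"translation":[-0.0035,-0.0075,0.04],"spin":0},{"translation":[0,0,0.04],"spin":0},{"translation":[0,0,0.04],"spin":0},{"translation":[0,0,0.04],"spin":0},{"translation":[0,0,0],"spin":0},{"translation":[0,0,0],"spin":0}]'; python3 st.py 594.2 51.1 30; python3 w.py wrist3
```

```text
time_s: 4.45
tool_pos: [595.8, 52.6, 103.8]
eef_rot: [-0.0, 0.997, 0.076, 0.001]
force: [1.1, 0.3, 0.0]
gripper_width: 44.1
t 4.45 pos [595.8  52.6 103.8] yaw 8.69 tilt [ 0.003  0.    -1.   ] j [ 0.14  0.67 -0.44  1.68  0.36  0.86 -0.3 ] F [1.1 0.3 0. ] w 44.1
tool delta mm [-2.   1.2 73.8]
((549.5048828125, 10.141853332519531), (215.98934936523438, 243.5384979248047), 8.541239738464355)
p1handle {'n': 2242, 'x': (np.float64(-55.4), np.float64(14.2)), 'y': (np.float64(37.4), np.float64(60.7)), 'z': array([44.8, 50.5, 53.2]), 'slope_deg': 1.21, 'ymean': 47.2}
p1blade {'n': 10909, 'x': (np.float64(15.8), np.float64(120.0)), 'y': (np.float64(10.9), np.float64(92.5)), 'z': array([25.7, 41.8, 43.2]), 'slope_deg': nan, 'ymean': 48.6}
p2handle {'n': 3904, 'x': (np.float64(-13.4), np.float64(85.9)), 'y': (np.float64(-62.5), np.float64(-37.7)), 'z': array([45.4, 51.1, 53.8]), 'slope_deg': 0.01, 'ymean': -50.1}
p2blade {'n': 12816, 'x': (np.float64(-95.4), np.float64(120.2)), 'y': (np.float64(-91.0), np.float64(-9.6)), 'z': array([25.2, 27.2, 43. ]), 'slope_deg': nan, 'ymean': -50.4}
```

View pics/wrist3.png

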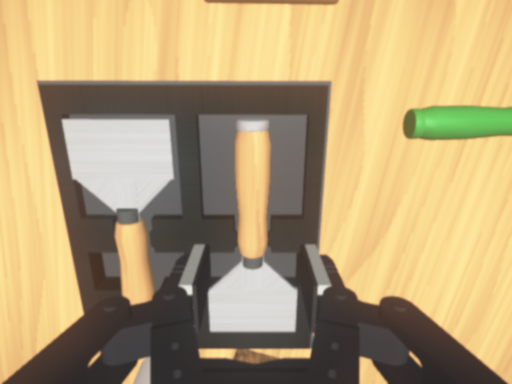

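Handle a runs from (252,125) to (252,260), centred between the fingers and clear of scraper b. Descending.

```bash
python3 -m inch '[{"translation":[-0.0015,0.001,0.025],"spin":0},{"translation":[0,0,0.02],"spin":0},{"translation":[0,0,0.015],"spin":0},{"translation":[0,0,0.013],"spin":0},{"translation":[0,0,0],"spin":0}]'; python3 st.py 594.2 51.1 30
```

```text
time_s: 5.12
tool_pos: [592.9, 52.1, 28.7]
eef_rot: [0.0, 0.997, 0.077, -0.001]
force: [0.6, 1.2, 0.3]
gripper_width: 44.4
t 5.12 pos [592.9  52.1  28.7] yaw 8.8 tilt [-0.001 -0.    -1.   ] j [ 0.11  0.77 -0.39  1.75  0.42  0.71 -0.35] F [0.6 1.2 0.3] w 44.4
tool delta mm [ 1.1  1.2 -1.3]
```

```bash
python3 -m inch '[{"translation":[0.001,0,-0.002],"spin":0},{"translation":[0,0,0],"spin":0},{"translation":[0,0,0],"spin":0},{"translation":[0,0,0],"spin":0}]' -1 60;  python3 -m inch '[{"translation":[0,0,0],"spin":0},{"translation":[0,0,0],"spin":0}]';python3 st.py
```

```text
time_s: 5.62
tool_pos: [594.3, 52.3, 31.3]
eef_rot: [-0.0, 0.997, 0.077, 0.0]
force: [0.5, -0.2, -0.1]
gripper_width: 0.0
time_s: 5.88
tool_pos: [594.2, 52.3, 31.1]
eef_rot: [-0.0, 0.997, 0.077, -0.0]
force: [0.8, 0.0, 0.3]
gripper_width: -0.0
t 5.88 pos [594.2  52.3  31.1] yaw 8.79 tilt [-0.  0. -1.] j [ 0.11  0.76 -0.39  1.74  0.42  0.72 -0.34] F [0.8 0.  0.3] w -0.0
```

```bash
python3 w.py wrist4; python3 w.py side4 side
```

```text
((553.7032470703125, 63.336952209472656), (192.41934204101562, 139.37451171875), 8.80758285522461)
foam_z 35.54169227287245
p1handle {'n': 2466, 'x': (np.float64(-83.6), np.float64(-37.6)), 'y': (np.float64(50.2), np.float64(71.6)), 'z': array([44.4, 50.2, 52.5]), 'slope_deg': -2.15, 'ymean': 59.0}
p1blade {'n': 19692, 'x': (np.float64(-35.9), np.float64(68.4)), 'y': (np.float64(1.2), np.float64(98.2)), 'z': array([25.8, 41.8, 43.1]), 'slope_deg': nan, 'ymean': 56.5}
p2handle {'n': 4480, 'x': (np.float64(-20.7), np.float64(34.4)), 'y': (np.float64(-50.7), np.float64(-25.4)), 'z': array([45.6, 51.6, 54. ]), 'slope_deg': -0.03, 'ymean': -38.0}
p2blade {'n': 12801, 'x': (np.float64(-100.3), np.float64(68.5)), 'y': (np.float64(-94.9), np.float64(-0.7)), 'z': array([25.1, 26.2, 41.6]), 'slope_deg': nan, 'ymean': -43.5}
((550.0405883789062, 8.577835083007812), (216.0790252685547, 244.99961853027344), 8.316261291503906)
foam_z 35.96528453922235
p1handle {'n': 333, 'x': (np.float64(-82.7), np.float64(16.4)), 'y': (np.float64(38.5), np.float64(62.9)), 'z': array([44.8, 50.7, 53.9]), 'slope_deg': -0.15, 'ymean': 53.1}
p1blade {'n': 488, 'x': (np.float64(-89.2), np.float64(106.6)), 'y': (np.float64(11.3), np.float64(87.7)), 'z': array([40.3, 42. , 43.5]), 'slope_deg': nan, 'ymean': 50.0}
p2handle {'n': 235, 'x': (np.float64(-12.0), np.float64(87.8)), 'y': (np.float64(-58.1), np.float64(-37.0)), 'z': array([44.5, 50.4, 54.1]), 'slope_deg': 2.08, 'ymean': -45.4}
p2blade {'n': 587, 'x': (np.float64(-91.5), np.float64(-15.2)), 'y': (np.float64(-90.1), np.float64(-12.2)), 'z': array([40.5, 42.1, 43.5]), 'slope_deg': nan, 'ymean': -50.1}
```

View pics/wrist4.png

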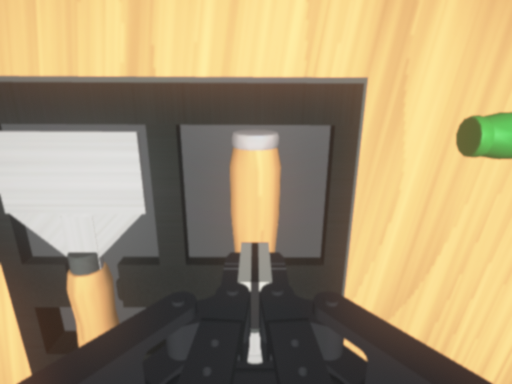

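```bash
python3 -c "
import cv2
p=cv2.imread('pics/side4.png');cv2.imwrite('pics/side4c.png',cv2.resize(p[120:300,150:350],None,fx=3.3,fy=3.3,interpolation=cv2.INTER_CUBIC))"
```

```text
(no output)
```

View pics/side4c.png

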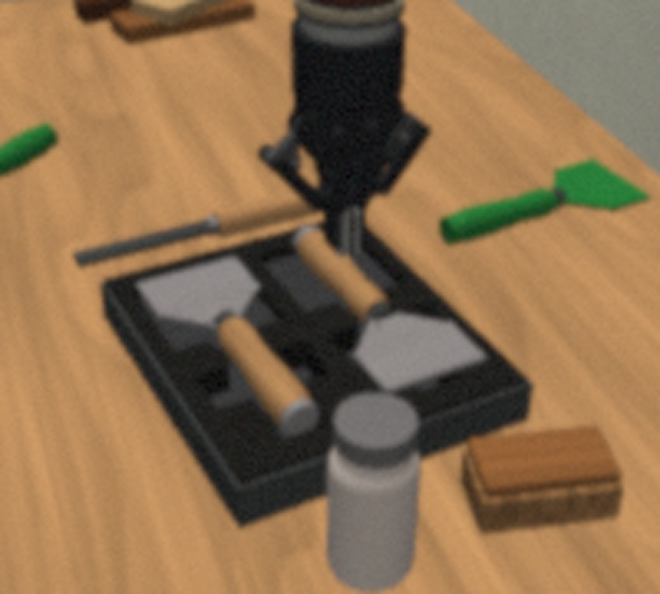

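```bash
python3 - <<'E'
from h import *
from plant import manip
ci=manip.camera_info("side"); s=manip.sense(); Rm=rot(s["eef_rot"]); t=s["tool_pos"]
P=[t,t-Rm[:,2]*18.7,t-Rm[:,2]*60]
print(proj(P,ci).round(1), ((proj(P,ci)-[150,120])*3.3).round(0))
W=cloud(np.load("pics/side4.npy"),ci)
for cu,cv_ in [(350,215),(350,225),(350,235),(350,245),(350,252),(345,265),(330,270),(365,270)]:
    u=int(150+cu/3.3+.5);v=int(120+cv_/3.3+.5); print(cu,cv_,W[v,u].round(1))
ci=manip.camera_info("wrist"); print(proj(P,ci).round(1))
W=cloud(np.load("pics/wrist4.npy"),ci)
for u,v in [(245,246),(265,246),(245,255),(245,270),(255,238),(255,200)]: print(u,v,W[v,u].round(1))
ci=manip.camera_info("scene"); print(proj(P,ci).round(1))
p,d=manip.grab_frame("scene"); np.save("pics/scene4.npy",d)
cv2.imwrite("pics/scene4c.png",cv2.resize(p[120:250,200:340,::-1],None,fx=4.5,fy=4.5,interpolation=cv2.INTER_CUBIC))
E
```

```text
[[253.8 207.2]
 [253.9 200.9]
 [254.2 186.3]] [[342. 288.]
 [343. 267.]
 [344. 219.]]
350 215 [595.2  43.4  99.6]
350 225 [595.   42.4  92.1]
350 235 [595.6  43.4  83.1]
350 245 [595.5  42.7  75.1]
350 252 [595.2  41.5  70.2]
345 265 [596.8  51.7  52.2]
330 270 [585.2  55.   46.7]
365 270 [622.1  74.8  26.3]
[[255.1 229.3]
 [255.2 243.6]
 [255.3 288.5]]
245 246 [587.8  62.   72.8]
265 246 [597.3  62.7  71.3]
245 255 [588.1  61.7  80.7]
245 270 [588.4  62.1  93.7]
255 238 [593.3  57.6  53.9]
255 200 [590.   78.7  53.8]
[[279.1 208.1]
 [279.5 202.6]
 [280.5 189.7]]
```

View pics/scene4c.png

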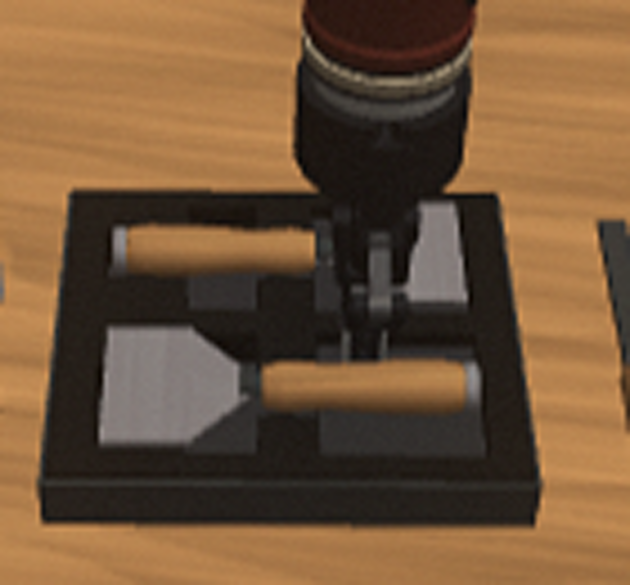

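```bash
python3 - <<'E'
from h import *
from plant import manip
s=manip.sense(); Rm=rot(s["eef_rot"]); t=s["tool_pos"]
for n in ("wrist4","side4","scene4"):
    cam=n[:-1]; ci=manip.camera_info(cam); d=np.load(f"pics/{n}.npy"); W=cloud(d,ci)
    T=(W-t)@Rm
    m=(d>0)&(abs(T[...,0])<35)&(abs(T[...,1])<18)&(T[...,2]<-26)&(T[...,2]>-75)
    q=T[m]; print(n,m.sum(), "zero depth px",(d==0).sum())
    for lo in range(-75,-25,5):
        w=q[(q[:,2]>=lo)&(q[:,2]<lo+5)]
        if len(w): print(lo,len(w),w.min(0).round(0),w.max(0).round(0))
E
```

```text
wrist4 2762 zero depth px 780
-75 624 [-17. -13. -75.] [ 17.  12. -70.]
-70 302 [-14. -11. -70.] [ 13.  12. -65.]
-65 416 [-14. -11. -65.] [ 13.  -6. -60.]
-60 392 [-14. -12. -60.] [ 13.  -6. -55.]
-55 338 [-14. -11. -55.] [ 13.  -6. -50.]
-50 333 [-14. -11. -50.] [ 13.  -6. -45.]
-45 269 [-14. -12. -45.] [ 13.  -6. -40.]
-40 88 [-12. -11. -40.] [ 11.  -6. -36.]
side4 159 zero depth px 775
-75 16 [-15.   3. -74.] [ 12.  11. -70.]
-70 21 [-14.  -4. -70.] [ 13.  11. -65.]
-65 26 [-14.  -7. -65.] [ 13.  12. -60.]
-60 22 [-14.  -6. -60.] [ 12.  11. -55.]
-55 24 [-14.  -7. -55.] [ 13.  11. -50.]
-50 22 [-13.  -8. -49.] [ 13.  11. -45.]
-45 17 [-13.  -7. -45.] [ 12.  12. -40.]
-40 11 [ -6.   1. -39.] [  6.  11. -35.]
scene4 71 zero depth px 765
-65 7 [ 13.  -7. -62.] [ 15.   6. -60.]
-60 12 [  6.  -7. -60.] [ 17.  10. -55.]
-55 15 [  6. -10. -55.] [ 16.  10. -52.]
-50 17 [  5. -10. -50.] [ 16.  10. -45.]
-45 12 [  7. -11. -45.] [ 14.  10. -40.]
-40 8 [  7. -11. -40.] [ 11.   9. -35.]
```

All three cameras agree that the fingers end about 36 mm behind the reported TCP, and they shut on air above the handle, touching nothing. I'll reopen and go down 36 mm farther in small steps, watching the force.

```bash
python3 -m inch '[{"translation":[0,0,-0.005],"spin":0},{"translation":[0,0,0],"spin":0},{"translation":[0,0,0],"spin":0},{"translation":[0,0,0],"spin":0}]' 0.04 60;  python3 -m inch '[{"translation":[0,0,0.01],"spin":0},{"translation":[0,0,0.01],"spin":0},{"translation":[0,0,0],"spin":0}]'; python3 - <<'E'
from h import *
from plant import manip
s=manip.sense(); Rm=rot(s["eef_rot"]); t=s["tool_pos"]; print(t,s["force"],s["gripper_width"])
ci=manip.camera_info("wrist"); p,d=manip.grab_frame("wrist"); cv2.imwrite("pics/wrist5.png",p[:,:,::-1])
T=(cloud(d,ci)-t)@Rm
m=(d>0)&(abs(T[...,0])<50)&(abs(T[...,0])>16)&(abs(T[...,1])<18)&(T[...,2]<-18)&(T[...,2]>-75)
q=T[m]
for lo in range(-75,-15,5):
    w=q[(q[:,2]>=lo)&(q[:,2]<lo+5)]
    if len(w): print(lo,len(w),w.min(0).round(0),w.max(0).round(0))
E
```

```text
time_s: 6.52
tool_pos: [594.2, 52.3, 36.1]
eef_rot: [-0.0, 0.997, 0.077, -0.0]
force: [0.9, 0.8, -0.0]
gripper_width: 44.2
time_s: 6.9
tool_pos: [593.1, 52.1, 14.7]
eef_rot: [0.0, 0.997, 0.077, -0.001]
force: [0.0, 0.5, 0.5]
gripper_width: 44.2
[593.07661519  52.05608048  14.65000422] [0.01038298 0.45273692 0.45069642] 44.22942763219994
-75 926 [-32. -12. -75.] [ 33.  12. -70.]
-70 550 [-36. -11. -70.] [ 36.  12. -65.]
-65 633 [-36. -12. -65.] [ 36.  12. -60.]
-60 510 [-36. -12. -60.] [ 36.  12. -55.]
-55 492 [-36. -11. -55.] [ 35.  12. -50.]
-50 451 [-36. -11. -50.] [ 35.  12. -45.]
-45 345 [-35. -11. -45.] [ 35.  11. -40.]
-40 127 [-29. -11. -40.] [ 28.  11. -35.]
-35 2 [-23.   2. -35.] [-23.   2. -35.]
-25 1638 [-50. -18. -23.] [ 50.  18. -20.]
-20 96 [-49. -18. -20.] [ 48.  13. -18.]
```

View pics/wrist5.png

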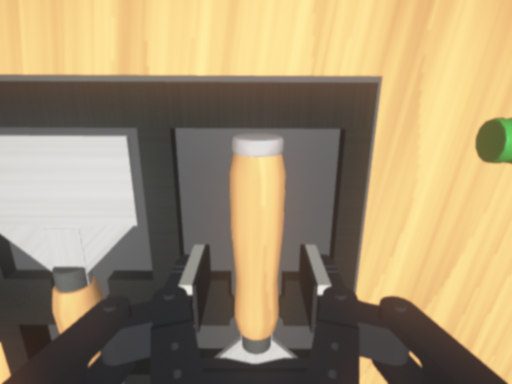

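```bash
python3 -m inch '[{"translation":[0.0,0,0.006],"spin":0},{"translation":[0,0,0.006],"spin":0},{"translation":[0,0,0.005],"spin":0},{"translation":[0,0,0.002],"spin":0},{"translation":[0,0,0],"spin":0}]';python3 st.py 594.2 51.1 -5; python3 w.py wrist6
```

```text
time_s: 7.58
tool_pos: [594.2, 52.3, -3.0]
eef_rot: [-0.0, 0.997, 0.077, -0.0]
force: [-0.8, -0.7, -0.2]
gripper_width: 44.5
t 7.58 pos [594.2  52.3  -3. ] yaw 8.8 tilt [-0.  0. -1.] j [ 0.1   0.81 -0.37  1.76  0.44  0.65 -0.37] F [-0.8 -0.7 -0.2] w 44.5
tool delta mm [-0.2  1.2  2. ]
((566.3687133789062, 64.6570816040039), (166.59866333007812, 140.6735382080078), 8.617817878723145)
foam_z 35.251140633430666
p1handle {'n': 1272, 'x': (np.float64(-56.2), np.float64(-36.5)), 'y': (np.float64(63.7), np.float64(83.2)), 'z': array([44.5, 50.1, 52.6]), 'slope_deg': -21.17, 'ymean': 72.8}
p1blade {'n': 23013, 'x': (np.float64(-34.6), np.float64(69.2)), 'y': (np.float64(0.9), np.float64(90.5)), 'z': array([25.6, 41.7, 43. ]), 'slope_deg': nan, 'ymean': 53.9}
p2handle {'n': 9655, 'x': (np.float64(-61.5), np.float64(34.8)), 'y': (np.float64(-37.7), np.float64(-15.2)), 'z': array([46.3, 51.4, 53.8]), 'slope_deg': -0.41, 'ymean': -26.1}
p2blade {'n': 12723, 'x': (np.float64(-35.4), np.float64(69.3)), 'y': (np.float64(-82.5), np.float64(-0.5)), 'z': array([25.1, 26.2, 43.7]), 'slope_deg': nan, 'ymean': -38.6}
```

View pics/wrist6.png

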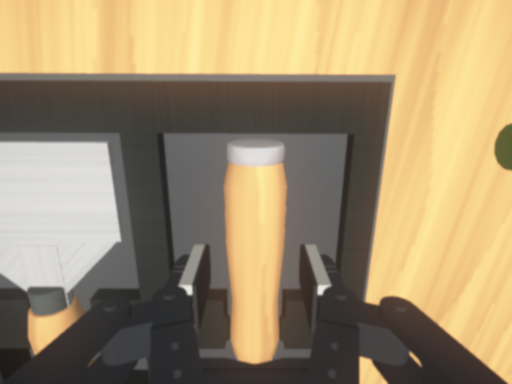

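```bash
python3 -m inch '[{"translation":[0,0.001,0.003],"spin":0},{"translation":[0,0,0],"spin":0}]'; python3 -m inch '[{"translation":[0,0,0],"spin":0},{"translation":[0,0,0],"spin":0},{"translation":[0,0,0],"spin":0},{"translation":[0,0,0],"spin":0}]' -1 60;  python3 st.py
```

```text
time_s: 7.88
tool_pos: [594.2, 51.0, -6.1]
eef_rot: [0.0, 0.997, 0.077, -0.0]
force: [-0.1, -0.1, 0.1]
gripper_width: 44.4
time_s: 8.38
tool_pos: [594.5, 51.3, -5.6]
eef_rot: [0.0, 0.997, 0.077, 0.0]
force: [-1.4, -0.1, 3.3]
gripper_width: 26.5
t 8.38 pos [594.5  51.3  -5.6] yaw 8.79 tilt [ 0. -0. -1.] j [ 0.1   0.82 -0.36  1.76  0.45  0.65 -0.37] F [-1.4 -0.1  3.3] w 26.5
```

```bash
python3 -m inch '[{"translation":[0,0,-0.01],"spin":0},{"translation":[0,0,-0.02],"spin":0},{"translation":[0,0,-0.03],"spin":0},{"translation":[0,0,-0.03],"spin":0},{"translation":[0,0,0],"spin":0}]';  python3 st.py;python3 w.py wrist7; python3 w.py scene7 scene
```

```text
time_s: 9.0
tool_pos: [596.2, 51.9, 86.6]
eef_rot: [-0.0, 0.997, 0.077, 0.003]
force: [0.2, 0.4, -1.8]
gripper_width: 25.9
t 9.0 pos [596.2  51.9  86.6] yaw 8.79 tilt [ 0.006  0.001 -1.   ] j [ 0.14  0.69 -0.43  1.7   0.37  0.83 -0.31] F [ 0.2  0.4 -1.8] w 25.9
((547.2051391601562, 25.428878784179688), (216.08229064941406, 212.50778198242188), 8.606904029846191)
foam_z 33.98343479238855
p1handle {'n': 2052, 'x': (np.float64(-62.3), np.float64(-1.3)), 'y': (np.float64(38.0), np.float64(60.7)), 'z': array([44.6, 50.3, 52.7]), 'slope_deg': -2.36, 'ymean': 47.7}
p1blade {'n': 12351, 'x': (np.float64(0.3), np.float64(104.6)), 'y': (np.float64(11.0), np.float64(92.4)), 'z': array([25.8, 41.8, 43.2]), 'slope_deg': nan, 'ymean': 48.8}
p2blade {'n': 6740, 'x': (np.float64(0.1), np.float64(105.0)), 'y': (np.float64(-91.5), np.float64(-9.1)), 'z': array([25. , 26.1, 32. ]), 'slope_deg': nan, 'ymean': -48.7}
((552.8353271484375, 10.079582214355469), (216.5557861328125, 245.44712829589844), 8.45897102355957)
foam_z 35.60871188868049
p1blade {'n': 92, 'x': (np.float64(56.8), np.float64(95.7)), 'y': (np.float64(13.2), np.float64(91.5)), 'z': array([39.6, 41.7, 43.2]), 'slope_deg': nan, 'ymean': 47.6}
```

View pics/wrist7.png

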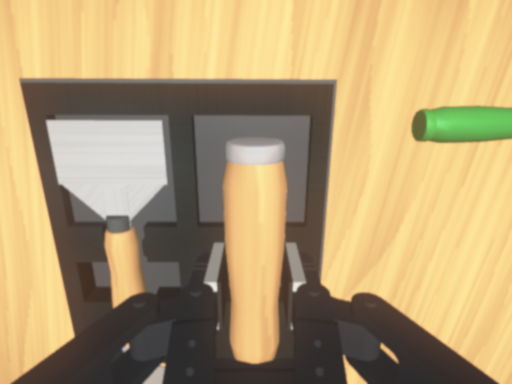

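View pics/scene7.png

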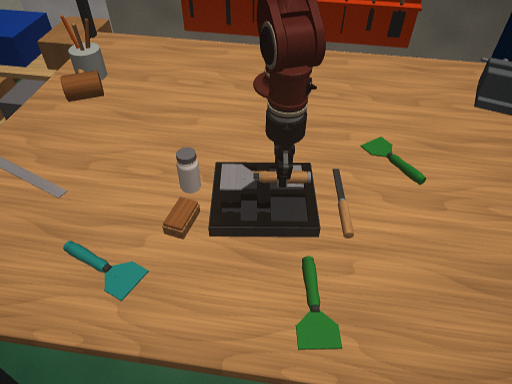

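Scraper a is lifted level at (268,177) in the scene view, about 90 mm up. Now the half turn.

```bash
python3 -m inch '[{"translation":[0,0,0],"spin":-6},{"translation":[0,0,0],"spin":-10},{"translation":[0,0,0],"spin":-10},{"translation":[0,0,0],"spin":-10},{"translation":[0,0,0],"spin":-10},{"translation":[0,0,0],"spin":-10},{"translation":[0,0,0],"spin":-10},{"translation":[0,0,0],"spin":-10}]'; python3 -m inch '[{"translation":[0,0,0],"spin":-10},{"translation":[0,0,0],"spin":-10},{"translation":[0,0,0],"spin":-10},{"translation":[0,0,0],"spin":-10},{"translation":[0,0,0],"spin":-10},{"translation":[0,0,0],"spin":-10},{"translation":[0,0,0],"spin":-10},{"translation":[0,0,0],"spin":-10}]'; python3 st.py
```

```text
time_s: 10.1
tool_pos: [593.0, 50.8, 82.1]
eef_rot: [-0.001, 0.736, 0.676, -0.002]
force: [-0.3, 0.4, -1.1]
gripper_width: 26.1
time_s: 11.1
tool_pos: [593.2, 50.7, 82.1]
eef_rot: [-0.002, 0.129, 0.992, -0.001]
force: [1.0, -0.3, -1.4]
gripper_width: 26.3
t 11.1 pos [593.2  50.7  82.1] yaw 165.14 tilt [-0.003 -0.001 -1.   ] j [ 0.47  0.93 -1.12  1.69  0.91  1.14  1.96] F [ 1.  -0.3 -1.4] w 26.3
```

```bash
python3 -m inch '[{"translation":[0,0,0],"spin":-8},{"translation":[0,0,0],"spin":-8},{"translation":[0,0,0],"spin":-6},{"translation":[0,0,0],"spin":0},{"translation":[0,0,0],"spin":0}]'; python3 st.py 604.2 -18.4 82
```

```text
time_s: 11.72
tool_pos: [593.9, 51.1, 83.2]
eef_rot: [-0.001, -0.059, 0.998, -0.0]
force: [0.3, 0.1, -2.2]
gripper_width: 26.2
t 11.72 pos [593.9  51.1  83.2] yaw -173.28 tilt [-0.002 -0.    -1.   ] j [ 0.5   0.97 -1.19  1.69  0.97  1.19  2.3 ] F [ 0.3  0.1 -2.2] w 26.2
tool delta mm [ -2.1 -70.2   1.2]
```

```bash
python3 -m inch '[{"translation":[-0.001,-0.035,0],"spin":-1.9},{"translation":[-0.001,-0.035,0],"spin":0},{"translation":[0,0,0],"spin":0},{"translation":[0,0,0],"spin":0},{"translation":[0,0,0],"spin":0}]'; python3 st.py 604.7 -18.1 82
cat > held.py <<'E'
from h import *
from plant import manip
import sys
s=manip.sense(); Rm=rot(s["eef_rot"]); t=s["tool_pos"]
for cam in ("wrist","scene","side"):
    ci=manip.camera_info(cam); p,d=manip.grab_frame(cam); cv2.imwrite(f"pics/{sys.argv[1]}_{cam}.png",p[:,:,::-1]); np.save(f"pics/{sys.argv[1]}_{cam}.npy",d)
    hsv=cv2.cvtColor(p,cv2.COLOR_RGB2HSV)
    T=(cloud(d,ci)-t)@Rm
    m=(d>0)&(abs(T[...,0])<45)&(abs(T[...,1])<150)&(T[...,2]<-25)&(T[...,2]>-62)
    wood=m&(hsv[...,1]>80)&(hsv[...,2]>90); steel=m&(hsv[...,1]<45)&(hsv[...,2]>110)
    for n,mm in (("wood",wood),("steel",steel),("all",m)):
        if mm.sum()>20:
            q=T[mm]; print(cam,n,mm.sum(),np.percentile(q,[1,50,99],axis=0).round(1).tolist(), "slope",np.degrees(np.polyfit(q[:,1],q[:,0],1)[0]).round(2) if n!="all" else "", "pitch",np.degrees(np.polyfit(q[:,1],q[:,2],1)[0]).round(2))
    if cam!="wrist": print(trayfit(d,ci)[0])
E
python3 held.py h8
```

```text
time_s: 12.35
tool_pos: [605.5, -16.0, 84.4]
eef_rot: [0.0, -0.077, 0.997, 0.0]
force: [0.7, 0.7, -2.0]
gripper_width: 26.3
t 12.35 pos [605.5 -16.   84.4] yaw -171.17 tilt [ 0.     0.001 -1.   ] j [ 0.61  0.99 -1.21  1.66  0.98  1.22  2.46] F [ 0.7  0.7 -2. ] w 26.3
tool delta mm [ 1.1 -1.9  2.4]
wrist wood 10836 [[-12.2, -53.2, -59.8], [0.6, -16.4, -56.5], [13.3, 41.4, -45.6]] slope -0.07 pitch 1.17
wrist steel 1939 [[-18.7, -62.0, -61.2], [0.6, -57.5, -54.9], [19.4, -11.1, -37.6]] slope -0.3 pitch 2.6
wrist all 14142 [[-23.6, -61.8, -60.7], [0.6, -15.5, -56.2], [24.6, 40.7, -40.1]] slope  pitch 0.3
scene wood 355 [[-15.0, -51.8, -60.0], [-8.4, -18.4, -55.3], [5.7, 48.3, -45.9]] slope 0.37 pitch 0.92
scene steel 713 [[-38.2, -58.0, -56.5], [-2.1, 97.9, -47.4], [36.9, 128.0, -45.1]] slope 0.62 pitch 2.04
scene all 1372 [[-40.7, -58.2, -59.7], [-9.3, 72.8, -47.8], [36.2, 127.9, -39.6]] slope  pitch 2.14
((552.6442260742188, 10.083663940429688), (216.70083618164062, 245.45010375976562), 8.550959587097168)
side wood 271 [[-25.6, -61.1, -59.8], [7.2, -27.0, -54.9], [37.9, 86.3, -35.5]] slope 5.38 pitch 0.95
side steel 183 [[-34.2, -58.2, -57.7], [18.5, 102.2, -47.5], [38.4, 129.1, -45.6]] slope 2.25 pitch 2.8
side all 686 [[-29.5, -61.5, -61.2], [10.5, -7.8, -48.6], [38.4, 126.9, -36.0]] slope  pitch 1.57
((549.510986328125, 8.642044067382812), (215.59014892578125, 246.78475952148438), 8.927193641662598)
```

View pics/h8_wrist.png

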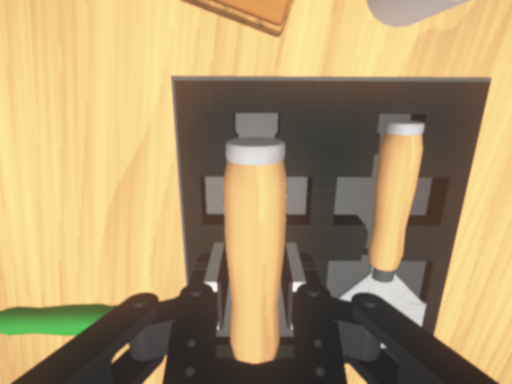

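View pics/h8_scene.png

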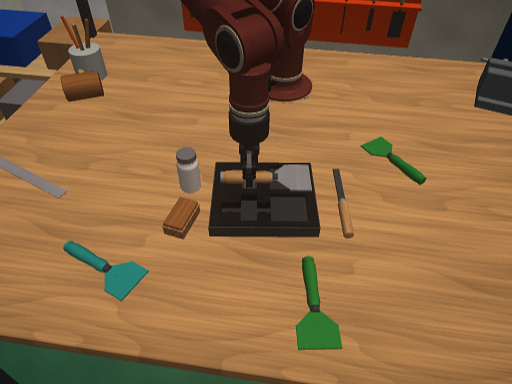

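```bash
python3 st.py; python3 - <<'E'
from h import *
from plant import manip
ci=manip.camera_info("wrist"); d=np.load("pics/h8_wrist.npy"); W=cloud(d,ci)
c=np.array([550,9.]); a=np.radians(8.6)
tx=np.array([-np.sin(a),np.cos(a)]); ty=np.array([-np.cos(a),-np.sin(a)])
L=np.stack([(W[...,:2]-c)@tx,(W[...,:2]-c)@ty,W[...,2]],-1)
m=(d>0)&(abs(L[...,2]-36)<1.5)
def edge(mask,lab):
    q=L[mask]; 
    if len(q)>5: print(lab,len(q),np.percentile(q,[0,1,50,99,100],axis=0)[:,:2].round(1).tolist())
edge(m&(abs(L[...,1])<125)&(abs(L[...,0])<140),"foam")
low=(d>0)&(abs(L[...,2]-14)<2.5)
for s in(1,-1): 
    edge(low&(L[...,1]*s>24)&(L[...,1]*s<31)|low&(L[...,1]*s>68)&(L[...,1]*s<100),f"cutout {s}")
    edge(low&(L[...,0]<-80)&(L[...,0]>-110)&(L[...,1]*s>20)&(L[...,1]*s<80),f"slot end {s}")
print(d[240,200])
E
```

```text
t 12.5 pos [605.7 -16.7  84.3] yaw -171.21 tilt [ 0.  0. -1.] j [ 0.61  0.99 -1.21  1.66  0.98  1.22  2.46] F [-0.1 -0.7 -2.1] w 25.9
foam 32484 [[-121.1, -104.8], [-120.4, -103.5], [-78.8, 5.4], [104.9, 104.3], [118.8, 106.2]]
cutout 1 1019 [[-173.2, 24.0], [-171.1, 24.2], [-33.3, 82.0], [-16.9, 91.8], [-16.5, 92.0]]
slot end 1 302 [[-98.0, 42.4], [-98.0, 42.8], [-94.9, 49.1], [-80.7, 66.5], [-80.2, 67.0]]
cutout -1 798 [[-172.6, -97.7], [-171.4, -93.3], [-34.8, -83.4], [-16.9, -24.2], [-16.6, -24.0]]
slot end -1 1007 [[-98.4, -65.7], [-98.3, -65.6], [-90.1, -49.7], [-80.9, -33.9], [-80.3, -33.6]]
248.42152
```

```bash
python3 -m inch '[{"translation":[0.001,0,0.02],"spin":0},{"translation":[0,0,0.025],"spin":0},{"translation":[0,0,0.02],"spin":0},{"translation":[0,0,0.008],"spin":0},{"translation":[0,0,0],"spin":0},{"translation":[0,0,0],"spin":0}]' - 80; python3 st.py 604.4 -16.6 -3; python3 held.py h9
```

```text
time_s: 13.25
tool_pos: [605.4, -17.5, 11.9]
eef_rot: [0.001, -0.076, 0.997, 0.0]
force: [0.2, -0.3, -0.9]
gripper_width: 25.1
t 13.25 pos [605.4 -17.5  11.9] yaw -171.3 tilt [ 0.002  0.001 -1.   ] j [ 0.58  1.07 -1.14  1.71  1.08  1.12  2.39] F [ 0.2 -0.3 -0.9] w 25.1
tool delta mm [ 0.9  1.  14.9]
wrist wood 10947 [[-12.3, -66.0, -59.6], [0.6, -16.9, -56.4], [13.6, 41.3, -25.7]] slope -0.59 pitch -0.5
wrist steel 2049 [[-18.4, -62.0, -61.4], [0.6, -57.6, -54.6], [19.3, -11.0, -37.1]] slope -0.41 pitch 2.29
wrist all 15741 [[-36.6, -82.4, -60.5], [0.7, -21.7, -55.7], [40.5, 40.6, -25.0]] slope  pitch -7.06
scene wood 482 [[-42.1, -149.1, -59.8], [-7.6, -36.0, -51.5], [21.2, 48.3, -25.1]] slope 1.08 pitch -9.86
scene steel 649 [[-37.4, -56.3, -56.2], [-2.2, 98.1, -47.3], [34.8, 127.7, -45.0]] slope 0.4 pitch 1.95
scene all 1562 [[-42.2, -147.8, -59.6], [-9.3, 49.7, -47.2], [39.7, 141.6, -25.1]] slope  pitch -3.14
((552.8556518554688, 10.188140869140625), (216.84303283691406, 245.7704315185547), 8.558932304382324)
side wood 431 [[-41.8, -149.5, -60.1], [2.5, -125.4, -27.5], [23.2, 11.2, -25.1]] slope 4.66 pitch -13.92
side steel 160 [[-25.4, -58.2, -57.9], [20.5, 99.6, -47.7], [38.2, 127.7, -45.7]] slope 5.63 pitch 2.84
side all 980 [[-41.9, -149.4, -60.5], [8.4, -33.9, -46.7], [42.3, 126.9, -25.0]] slope  pitch -4.89
((549.691650390625, 8.62640380859375), (215.5561981201172, 246.02073669433594), 8.74648380279541)
```

View pics/h9_wrist.png

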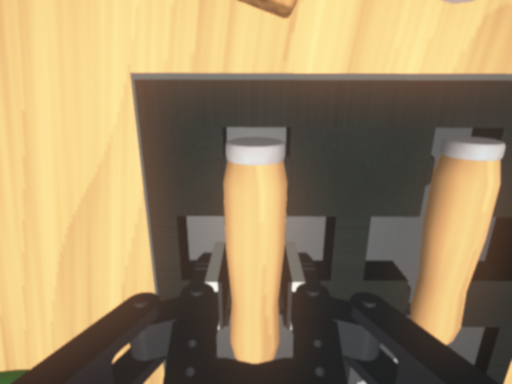

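```bash
python3 -c "
import cv2
p=cv2.imread('pics/h9_scene.png');cv2.imwrite('pics/h9_c.png',cv2.resize(p[140:250,190:340],None,fx=4.5,fy=4.5,interpolation=cv2.INTER_CUBIC))"
```

```text
(no output)
```

View pics/h9_c.png

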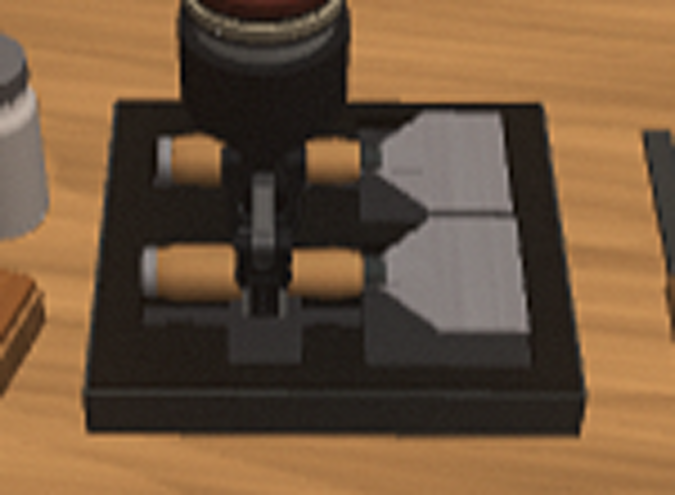

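```bash
python3 -m inch '[{"translation":[0.001,0.001,0.008],"spin":0},{"translation":[0,0,0.006],"spin":0},{"translation":[0,0,0],"spin":0},{"translation":[0,0,0],"spin":0}]'; python3 st.py 604.4 -16.6 -18;  python3 -m inch '[{"translation":[0,0,0.003],"spin":0},{"translation":[0,0,0.002],"spin":0},{"translation":[0,0,0],"spin":0}]'; python3 st.py 604.4 -16.6 -18
```

```text
time_s: 13.9
tool_pos: [603.5, -17.1, -3.0]
eef_rot: [-0.0, -0.076, 0.997, 0.0]
force: [1.7, 0.9, -0.9]
gripper_width: 25.2
t 13.9 pos [603.5 -17.1  -3. ] yaw -171.31 tilt [-0.  0. -1.] j [ 0.58  1.09 -1.12  1.72  1.1   1.1   2.37] F [ 1.7  0.9 -0.9] w 25.2
tool delta mm [-0.9  0.3 15. ]
time_s: 14.28
tool_pos: [604.9, -16.7, -5.9]
eef_rot: [0.001, -0.076, 0.997, -0.0]
force: [-1.0, -0.8, 7.4]
gripper_width: 25.3
t 14.28 pos [604.9 -16.7  -5.9] yaw -171.31 tilt [ 0.003  0.    -1.   ] j [ 0.58  1.09 -1.12  1.73  1.11  1.1   2.37] F [-1.  -0.8  7.4] w 25.3
tool delta mm [ 0.5  0.2 12.1]
```

Lip contact came at the expected height, with 7 N. Pressing farther in small steps.

```bash
python3 -m inch '[{"translation":[0,0,0.003],"spin":0},{"translation":[0,0,0.003],"spin":0}]';  python3 -m inch '[{"translation":[0,0,0.003],"spin":0},{"translation":[0,0,0],"spin":0}]'; python3 st.py 604.4 -16.6 -18
```

```text
time_s: 14.52
tool_pos: [605.6, -16.3, -10.3]
eef_rot: [0.003, -0.076, 0.997, -0.0]
force: [-1.8, -2.1, 11.6]
gripper_width: 25.4
time_s: 14.78
tool_pos: [604.6, -16.3, -15.4]
eef_rot: [0.001, -0.076, 0.997, 0.0]
force: [1.3, 0.3, 3.3]
gripper_width: 25.4
t 14.78 pos [604.6 -16.3 -15.4] yaw -171.29 tilt [ 0.002  0.001 -1.   ] j [ 0.57  1.1  -1.11  1.73  1.13  1.09  2.36] F [1.3 0.3 3.3] w 25.4
tool delta mm [ 0.2 -0.3  2.6]
```

```bash
python3 -m inch '[{"translation":[0,0,0.002],"spin":0},{"translation":[0,0,0.001],"spin":0},{"translation":[0,0,0],"spin":0}]'; python3 st.py 604.4 -16.6 -18; python3 held.py h10
```

```text
time_s: 15.15
tool_pos: [604.6, -16.4, -17.5]
eef_rot: [0.001, -0.076, 0.997, 0.0]
force: [-1.2, -1.0, 13.6]
gripper_width: 25.7
t 15.15 pos [604.6 -16.4 -17.5] yaw -171.3 tilt [ 0.002  0.    -1.   ] j [ 0.57  1.11 -1.11  1.73  1.13  1.08  2.36] F [-1.2 -1.  13.6] w 25.7
tool delta mm [ 0.2 -0.2  0.5]
wrist wood 12412 [[-41.7, -89.9, -59.7], [1.0, -21.9, -56.1], [37.4, 42.1, -43.8]] slope -1.45 pitch -0.12
wrist steel 6595 [[-41.0, -89.2, -59.9], [-0.9, -55.6, -44.7], [40.7, 35.1, -30.3]] slope -0.81 pitch 10.01
wrist all 54664 [[-44.1, -89.2, -59.4], [0.2, -47.4, -53.5], [44.1, 41.5, -30.9]] slope  pitch 2.57
scene wood 544 [[-42.7, -149.7, -59.9], [-6.5, -88.7, -55.1], [20.3, 48.1, -35.6]] slope 2.53 pitch -0.53
scene steel 642 [[-35.5, -58.0, -56.5], [-1.2, 97.4, -47.4], [36.8, 127.9, -44.7]] slope 0.99 pitch 2.02
scene all 3080 [[-43.6, -147.1, -59.1], [-5.2, 27.7, -52.2], [43.7, 147.5, -30.2]] slope  pitch 0.58
((552.795654296875, 10.165481567382812), (216.9590301513672, 245.7042694091797), 8.37177848815918)
side wood 470 [[-41.9, -149.5, -60.0], [4.0, -128.9, -55.7], [25.7, 16.7, -27.9]] slope 1.12 pitch -0.93
side steel 154 [[-21.0, -58.8, -57.5], [20.6, 98.1, -47.9], [36.6, 132.1, -45.8]] slope 6.32 pitch 2.7
side all 2128 [[-43.9, -148.2, -59.6], [5.0, -44.2, -53.2], [44.2, 146.5, -26.4]] slope  pitch -0.35
((548.5413818359375, 9.03802490234375), (213.68515014648438, 246.97918701171875), 8.812743186950684)
```

View pics/h10_wrist.png

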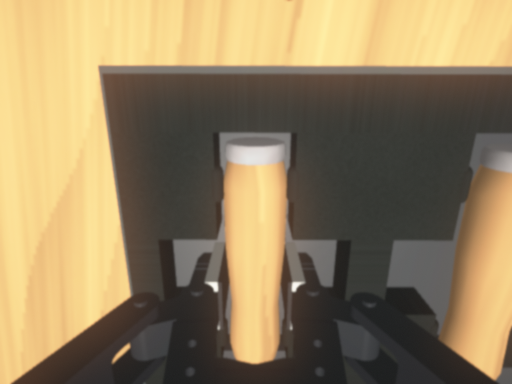

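```bash
python3 -m inch '[{"translation":[0,0,0],"spin":0},{"translation":[0,0,0],"spin":0},{"translation":[0,0,0],"spin":0},{"translation":[0,0,0],"spin":0}]' 0.02;  python3 -m inch '[{"translation":[0,0,-0.01],"spin":0},{"translation":[0,0,-0.02],"spin":0},{"translation":[0,0,-0.03],"spin":0},{"translation":[0,0,-0.04],"spin":0},{"translation":[0,0,-0.04],"spin":0},{"translation":[0,0,0],"spin":0},{"translation":[0,0,0],"spin":0}]'; python3 st.py; python3 w.py wrist11; python3 w.py scene11 scene; python3 w.py side11 side
```

```text
time_s: 15.8
tool_pos: [603.4, -17.2, -20.3]
eef_rot: [-0.0, -0.076, 0.997, 0.0]
force: [-1.3, 0.3, 0.5]
gripper_width: 43.6
time_s: 16.68
tool_pos: [603.5, -17.3, 120.8]
eef_rot: [0.0, -0.076, 0.997, -0.0]
force: [-0.1, 0.1, -1.1]
gripper_width: 43.5
t 16.68 pos [603.5 -17.3 120.8] yaw -171.3 tilt [ 0.001 -0.001 -1.   ] j [ 0.62  0.94 -1.24  1.64  0.93  1.26  2.49] F [-0.1  0.1 -1.1] w 43.5
((552.78759765625, -11.689918518066406), (215.88787841796875, 205.2335968017578), 8.522855758666992)
p1handle {'n': 3529, 'x': (np.float64(-64.8), np.float64(34.3)), 'y': (np.float64(37.0), np.float64(61.8)), 'z': array([44.8, 50.8, 53.7]), 'slope_deg': 0.23, 'ymean': 47.5}
p1blade {'n': 4157, 'x': (np.float64(-101.0), np.float64(94.1)), 'y': (np.float64(10.5), np.float64(91.8)), 'z': array([25.3, 41.2, 46.5]), 'slope_deg': nan, 'ymean': 55.0}
p2blade {'n': 6761, 'x': (np.float64(-100.8), np.float64(118.9)), 'y': (np.float64(-90.6), np.float64(-8.6)), 'z': array([25.4, 29.7, 36. ]), 'slope_deg': nan, 'ymean': -49.5}
((553.2372436523438, 10.279624938964844), (217.8295440673828, 245.57557678222656)
[... 505 characters left out ...]
([27.9, 30. , 32.3]), 'slope_deg': nan, 'ymean': -47.0}
((549.7969970703125, 9.242401123046875), (215.7473602294922, 247.5937957763672), 8.693778038024902)
foam_z 35.92488087998021
p1handle {'n': 330, 'x': (np.float64(-83.9), np.float64(16.2)), 'y': (np.float64(38.3), np.float64(62.7)), 'z': array([44.9, 50.8, 54. ]), 'slope_deg': -0.25, 'ymean': 53.0}
p1blade {'n': 490, 'x': (np.float64(-89.3), np.float64(107.1)), 'y': (np.float64(10.8), np.float64(87.7)), 'z': array([40.3, 42. , 43.5]), 'slope_deg': nan, 'ymean': 50.2}
p2blade {'n': 422, 'x': (np.float64(-92.0), np.float64(99.9)), 'y': (np.float64(-92.0), np.float64(-14.0)), 'z': array([28.4, 30.1, 32. ]), 'slope_deg': nan, 'ymean': -50.8}
```

View pics/wrist11.png

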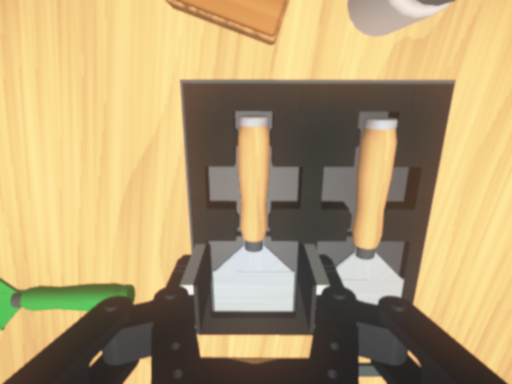

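```bash
python3 -c "
import cv2
p=cv2.imread('pics/scene11.png');cv2.imwrite('pics/s11_c.png',cv2.resize(p[140:250,190:340],None,fx=4.5,fy=4.5,interpolation=cv2.INTER_CUBIC))"
```

```text
(no output)
```

View pics/s11_c.png

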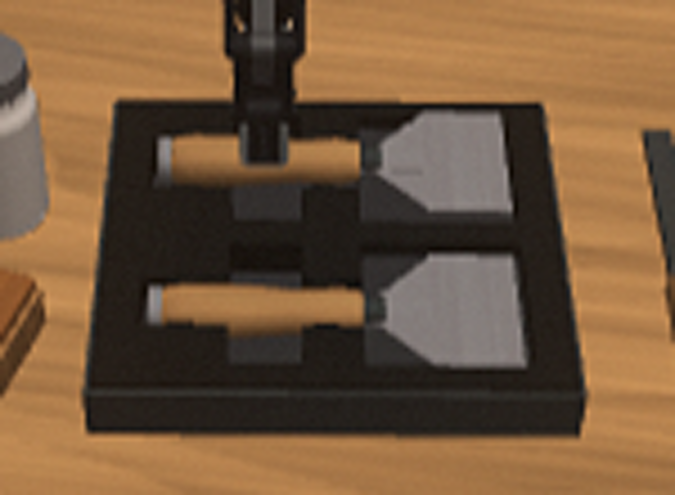

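```bash
cat > prof.py <<'E'
from h import *
from plant import manip
import sys
n=sys.argv[1]; cam=sys.argv[2]
ci=manip.camera_info(cam); p=cv2.imread(f"pics/{n}.png")[:,:,::-1].copy(); d=np.load(f"pics/{n}.npy"); W=cloud(d,ci)
c=np.array([550,9.]); a=np.radians(8.6)
if cam=="scene": c=np.array([552.9,10.1])
tx=np.array([-np.sin(a),np.cos(a)]); ty=np.array([-np.cos(a),-np.sin(a)])
L=np.stack([(W[...,:2]-c)@tx,(W[...,:2]-c)@ty,W[...,2]],-1); hsv=cv2.cvtColor(p,cv2.COLOR_RGB2HSV)
for s in (1,-1):
    m=(d>0)&(abs(L[...,1]-50*s)<16)&(L[...,2]>30)&(L[...,2]<60)&(hsv[...,1]>80)&(hsv[...,2]>90)
    out=[]
    for x in range(-90,20,15):
        q=L[m&(L[...,0]>=x)&(L[...,0]<x+15)]
        if len(q)>3: out.append((x+7,np.percentile(q[:,2],97).round(1)))
    print("handle top p%d"%(1 if s>0 else 2),out)
    m=(d>0)&(abs(L[...,1]-50*s)<37)&(L[...,2]>24)&(L[...,2]<50)&(hsv[...,1]<60)&(hsv[...,2]>125)&(L[...,0]>20)&(L[...,0]<110)
    if m.sum()>20:
        q=L[m]; print("blade",m.sum(),np.percentile(q,[1,50,99],axis=0).round(1).tolist(),"corner z",[(np.median(q[(q[:,0]>60)&(q[:,1]*s>50+k)&(q[:,1]*s<50+k+12)][:,2]).round(1)) for k in (-34,-6,20)])
E
python3 prof.py wrist11 wrist; python3 prof.py scene11 scene; python3 st.py 506.5 -38 50
```

```text
handle top p1 [(-83, np.float64(52.6)), (-68, np.float64(53.0)), (-53, np.float64(52.8)), (-38, np.float64(52.0)), (-23, np.float64(51.0)), (-8, np.float64(51.2)), (7, np.float64(51.3)), (22, np.float64(48.0))]
blade 2214 [[24.4, 29.5, 37.4], [48.5, 58.0, 40.4], [74.6, 86.0, 43.7]] corner z [np.float64(nan), np.float64(40.6), np.float64(40.5)]
handle top p2 [(-83, np.float64(40.4)), (-68, np.float64(40.7)), (-53, np.float64(40.6)), (-38, np.float64(39.7)), (-23, np.float64(38.7)), (-8, np.float64(39.0)), (7, np.float64(39.0))]
blade 4883 [[21.6, -86.3, 24.1], [58.4, -49.9, 28.1], [98.0, -13.8, 29.9]] corner z [np.float64(28.3), np.float64(28.3), np.float64(28.2)]
handle top p1 [(-83, np.float64(54.6)), (-68, np.float64(54.8)), (-53, np.float64(53.8)), (-38, np.float64(47.6)), (-23, np.float64(52.3)), (-8, np.float64(52.4)), (7, np.float64(52.7))]
blade 467 [[29.5, 17.1, 39.0], [66.3, 51.6, 41.7], [94.9, 86.1, 44.5]] corner z [np.float64(42.2), np.float64(42.0), np.float64(41.8)]
handle top p2 [(-83, np.float64(41.7)), (-68, np.float64(42.8)), (-53, np.float64(42.7)), (-38, np.float64(42.0)), (-23, np.float64(41.3)), (-8, np.float64(41.7)), (7, np.float64(40.8))]
blade 573 [[28.7, -82.1, 27.1], [64.9, -48.5, 30.0], [93.7, -14.1, 32.7]] corner z [np.float64(30.2), np.float64(29.9), np.float64(30.3)]
t 16.82 pos [603.  -17.5 119.2] yaw -171.3 tilt [-0.002 -0.    -1.   ] j [ 0.62  0.94 -1.24  1.64  0.93  1.26  2.49] F [-0.7  0.3  0.7] w 43.7
tool delta mm [98.3 -5.7 69.4]
  return _methods._mean(a, axis=axis, dtype=dtype,
  ret = ret.dtype.type(ret / rcount)
```

Scraper a is home: its handle sits 12 mm below b's along the whole length and its blade top is at z=30. Next I'll shut the gripper and press b.

```bash
python3 -m inch '[{"translation":[0.034,-0.002,0],"spin":0},{"translation":[0.034,-0.002,0],"spin":0},{"translation":[0.030,-0.002,0],"spin":0},{"translation":[0,0,0.025],"spin":0},{"translation":[0,0,0.025],"spin":0},{"translation":[0,0,0.02],"spin":0},{"translation":[0,0,0],"spin":0},{"translation":[0,0,0],"spin":0}]' -1 60; python3 st.py 506.5 -38 18; python3 held.py h12 | head -2
```

```text
time_s: 17.82
tool_pos: [508.0, -37.4, 50.5]
eef_rot: [0.0, -0.076, 0.997, 0.0]
force: [0.1, 0.1, 0.4]
gripper_width: -0.1
t 17.82 pos [508.  -37.4  50.5] yaw -171.29 tilt [ 0.     0.001 -1.   ] j [ 0.71  0.92 -1.18  1.96  1.03  1.03  2.32] F [0.1 0.1 0.4] w -0.1
tool delta mm [ 1.5 -0.4 32.5]
wrist wood 49 [[-6.0, -12.2, -46.7], [2.2, -11.5, -37.9], [9.0, -7.4, -36.4]] slope 92.75 pitch -26.3
wrist steel 464 [[-5.5, -12.3, -61.7], [2.5, -11.6, -51.6], [6.4, -10.9, -39.3]] slope 27.29 pitch -21.16
```

View pics/h12_wrist.png

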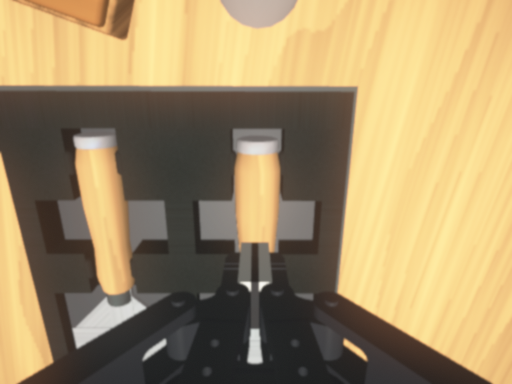

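```bash
python3 -m inch '[{"translation":[0.001,0,0.012],"spin":0},{"translation":[0,0,0.012],"spin":0},{"translation":[0,0,0.006],"spin":0},{"translation":[0,0,0],"spin":0}]'; python3 -m inch '[{"translation":[0,0,0.004],"spin":0},{"translation":[0,0,0],"spin":0}]'; python3 st.py 506.5 -38 6
```

```text
time_s: 18.48
tool_pos: [506.5, -37.9, 19.6]
eef_rot: [-0.0, -0.076, 0.997, 0.0]
force: [-1.2, -1.0, -0.1]
gripper_width: -0.4
time_s: 18.73
tool_pos: [507.2, -37.5, 17.0]
eef_rot: [0.001, -0.076, 0.997, -0.0]
force: [-1.3, -0.7, 7.2]
gripper_width: -0.2
t 18.73 pos [507.2 -37.5  17. ] yaw -171.29 tilt [ 0.001  0.    -1.   ] j [ 0.69  0.97 -1.13  1.99  1.1   0.99  2.27] F [-1.3 -0.7  7.2] w -0.2
tool delta mm [ 0.8 -0.3 11. ]
```

```bash
python3 -m inch '[{"translation":[0,0,0.003],"spin":0},{"translation":[0,0,0.002],"spin":0}]'; python3 -m inch '[{"translation":[0,0,0.003],"spin":0},{"translation":[0,0,0],"spin":0}]'; python3 -m inch '[{"translation":[0,0,0.003],"spin":0},{"translation":[0,0,0],"spin":0}]'; python3 st.py 506.5 -38 6
```

```text
time_s: 18.98
tool_pos: [507.5, -37.3, 12.3]
eef_rot: [0.001, -0.076, 0.997, 0.0]
force: [-0.9, -0.5, 7.9]
gripper_width: 0.1
time_s: 19.23
tool_pos: [507.6, -37.8, 9.3]
eef_rot: [0.001, -0.076, 0.997, -0.0]
force: [-0.9, -2.2, 8.2]
gripper_width: 0.1
time_s: 19.48
tool_pos: [507.8, -37.7, 8.9]
eef_rot: [0.002, -0.076, 0.997, -0.001]
force: [-5.6, -4.3, 25.4]
gripper_width: 0.1
t 19.48 pos [507.8 -37.7   8.9] yaw -171.28 tilt [ 0.004 -0.003 -1.   ] j [ 0.68  0.98 -1.12  1.99  1.13  0.98  2.26] F [-5.6 -4.3 25.4] w 0.1
tool delta mm [ 1.3 -0.1  2.9]
```

```bash
python3 -m inch '[{"translation":[0,0,-0.02],"spin":0},{"translation":[0,0,-0.04],"spin":0},{"translation":[0,0,-0.04],"spin":0},{"translation":[0,0,-0.04],"spin":0},{"translation":[0,0,0],"spin":0},{"translation":[0,0,0],"spin":0}]'; python3 st.py; for c in wrist scene side; do python3 w.py ${c}13 $c >/dev/null; echo $c; python3 prof.py ${c}13 $c 2>/dev/null; done
```

```text
time_s: 20.23
tool_pos: [506.1, -38.5, 144.3]
eef_rot: [-0.001, -0.076, 0.997, -0.0]
force: [-0.8, 0.3, -0.7]
gripper_width: 0.2
t 20.23 pos [506.1 -38.5 144.3] yaw -171.31 tilt [-0.001 -0.001 -1.   ] j [ 0.77  0.79 -1.28  1.88  0.85  1.15  2.47] F [-0.8  0.3 -0.7] w 0.2
wrist
handle top p1 [(-83, np.float64(41.1)), (-68, np.float64(41.7)), (-53, np.float64(41.9)), (-38, np.float64(41.3)), (-23, np.float64(40.5)), (-8, np.float64(41.0)), (7, np.float64(41.0)), (22, np.float64(38.4))]
blade 979 [[20.6, 13.3, 24.2], [31.2, 33.8, 25.7], [71.5, 86.7, 32.8]] corner z [np.float64(30.0), np.float64(nan), np.float64(nan)]
handle top p2 [(-83, np.float64(41.2)), (-68, np.float64(41.6)), (-53, np.float64(41.6)), (-38, np.float64(40.7)), (-23, np.float64(39.8)), (-8, np.float64(39.6)), (7, np.float64(40.0)), (22, np.float64(35.0))]
blade 3804 [[21.9, -86.1, 24.4], [56.8, -49.4, 29.1], [94.2, -13.5, 30.7]] corner z [np.float64(29.3), np.float64(29.2), np.float64(29.1)]
scene
handle top p1 [(-83, np.float64(42.5)), (-68, np.float64(42.8)), (-53, np.float64(42.8)), (-38, np.float64(42.5)), (-23, n
[... 524 characters left out ...]

side
handle top p1 [(-83, np.float64(42.6)), (-68, np.float64(42.8)), (-53, np.float64(42.9)), (-38, np.float64(42.2)), (-23, np.float64(41.8)), (-8, np.float64(42.2)), (7, np.float64(41.9)), (22, np.float64(38.0))]
blade 402 [[34.8, 14.0, 29.5], [67.2, 50.9, 32.0], [96.0, 85.3, 35.0]] corner z [np.float64(31.0), np.float64(32.3), np.float64(33.4)]
handle top p2 [(-83, np.float64(42.2)), (-68, np.float64(43.0)), (-53, np.float64(42.5)), (-38, np.float64(41.6)), (-23, np.float64(40.7)), (-8, np.float64(40.5)), (7, np.float64(40.8)), (22, np.float64(37.2))]
blade 347 [[33.2, -84.8, 28.3], [66.3, -50.1, 30.3], [95.3, -16.3, 32.1]] corner z [np.float64(30.4), np.float64(30.2), np.float64(30.2)]
```

View pics/wrist13.png

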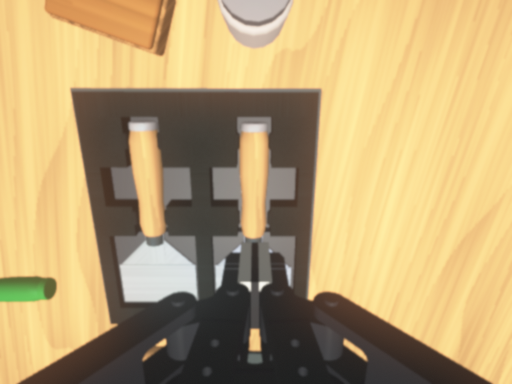

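View pics/scene13.png

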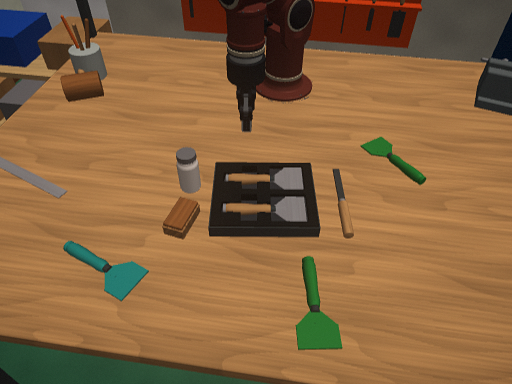

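Picture and depth: both handles are home (tops about 42 mm, level). The blade of b, at (290,178) in the scene view, is rolled about 2.6°: its robot-side edge is around z 33 instead of 30. I'll press that side of the blade down.

```bash
python3 st.py 470.3 67.7 40
```

```text
t 20.38 pos [505.9 -38.3 143.7] yaw -171.3 tilt [-0.003 -0.    -1.   ] j [ 0.77  0.8  -1.28  1.88  0.84  1.15  2.47] F [ 0.  -0.6 -0.6] w 0.3
tool delta mm [ 18.9 110.2 103.8]
```

```bash
python3 -m inch '[{"translation":[0.0063,0.0365,0],"spin":0},{"translation":[0.0063,0.0365,0],"spin":0},{"translation":[0.0063,0.0365,0],"spin":0},{"translation":[0,0,0.04],"spin":0},{"translation":[0,0,0.04],"spin":0},{"translation":[0,0,0.025],"spin":0},{"translation":[0,0,0],"spin":0},{"translation":[0,0,0],"spin":0}]'; python3 st.py 470.3 67.7 -3; python3 w.py wrist14 >/dev/null
```

```text
time_s: 21.38
tool_pos: [471.8, 68.0, 40.6]
eef_rot: [0.0, -0.076, 0.997, 0.001]
force: [-0.0, 1.0, 1.0]
gripper_width: -0.3
t 21.38 pos [471.8  68.   40.6] yaw -171.29 tilt [ 0.     0.001 -1.   ] j [ 0.48  0.87 -1.11  2.06  1.03  0.92  2.07] F [-0.  1.  1.] w -0.3
tool delta mm [ 1.5 -0.1 43.6]
```

View pics/wrist14.png

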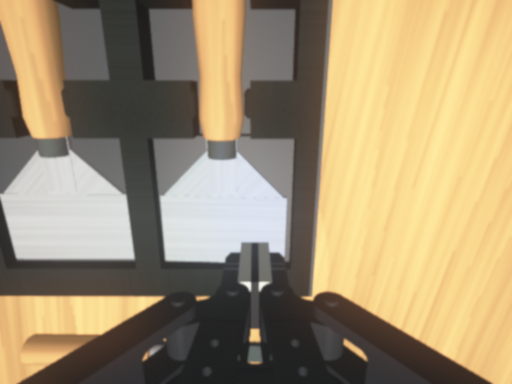

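```bash
python3 -m inch '[{"translation":[0.001,0,0.014],"spin":0},{"translation":[0,0,0.014],"spin":0},{"translation":[0,0,0.01],"spin":0},{"translation":[0,0,0],"spin":0}]'; python3 -m inch '[{"translation":[0,0,0.003],"spin":0},{"translation":[0,0,0],"spin":0}]';python3 -m inch '[{"translation":[0,0,0.003],"spin":0},{"translation":[0,0,0],"spin":0}]'
```

```text
time_s: 21.92
tool_pos: [469.9, 67.1, 1.2]
eef_rot: [-0.001, -0.076, 0.997, -0.0]
force: [0.6, -1.2, 0.0]
gripper_width: 0.2
time_s: 22.18
tool_pos: [470.6, 67.4, -0.7]
eef_rot: [0.0, -0.076, 0.997, 0.0]
force: [-0.1, 0.8, 0.3]
gripper_width: -0.0
time_s: 22.42
tool_pos: [470.6, 67.2, -3.1]
eef_rot: [0.0, -0.076, 0.997, -0.0]
force: [-1.4, -1.3, 6.9]
gripper_width: 0.2
```

```bash
python3 -m inch '[{"translation":[0,0,0.002],"spin":0},{"translation":[0,0,0],"spin":0}]';python3 -m inch '[{"translation":[0,0,0.001],"spin":0},{"translation":[0,0,0],"spin":0}]'
```

```text
time_s: 22.68
tool_pos: [470.7, 67.2, -3.2]
eef_rot: [0.001, -0.076, 0.997, -0.001]
force: [-4.0, -3.5, 22.8]
gripper_width: -0.2
time_s: 22.92
tool_pos: [470.8, 67.1, -3.2]
eef_rot: [0.002, -0.076, 0.997, -0.002]
force: [-6.1, -5.5, 29.5]
gripper_width: 0.1
```

```bash
python3 -m inch '[{"translation":[0,0,-0.02],"spin":0},{"translation":[0,0,-0.04],"spin":0},{"translation":[0,0,-0.05],"spin":0},{"translation":[-0.005,-0.05,-0.03],"spin":0},{"translation":[-0.005,-0.05,-0.02],"spin":0},{"translation":[0,-0.05,0],"spin":0},{"translation":[0,0,0],"spin":0},{"translation":[0,0,0],"spin":0}]'; python3 st.py; for c in wrist scene side; do python3 w.py ${c}15 $c >/dev/null; echo $c; python3 prof.py ${c}15 $c 2>/dev/null; done
```

```text
time_s: 23.92
tool_pos: [502.6, -79.0, 153.0]
eef_rot: [-0.0, -0.076, 0.997, 0.0]
force: [0.1, 0.5, -0.1]
gripper_width: 0.1
t 23.93 pos [502.6 -79.  153. ] yaw -171.28 tilt [-0.     0.001 -1.   ] j [ 0.85  0.77 -1.27  1.86  0.82  1.15  2.57] F [ 0.1  0.5 -0.1] w 0.1
wrist
handle top p1 [(-83, np.float64(42.0)), (-68, np.float64(42.5)), (-53, np.float64(42.4)), (-38, np.float64(41.5)), (-23, np.float64(40.4)), (-8, np.float64(39.5))]
blade 39 [[41.4, 13.1, 28.2], [49.3, 16.5, 30.0], [54.3, 23.3, 31.3]] corner z [np.float64(nan), np.float64(nan), np.float64(nan)]
handle top p2 [(-83, np.float64(42.0)), (-68, np.float64(42.4)), (-53, np.float64(42.2)), (-38, np.float64(41.4)), (-23, np.float64(40.5)), (-8, np.float64(40.6)), (7, np.float64(40.7)), (22, np.float64(37.3))]
blade 1697 [[25.0, -86.4, 26.5], [49.4, -59.4, 29.8], [82.6, -18.6, 31.9]] corner z [np.float64(nan), np.float64(29.7), np.float64(29.8)]
scene
handle top p1 [(-83, np.float64(41.4)), (-68, np.float64(42.5)), (-53, np.float64(42.2)), (-38, np.float64(42.0)), (-23, np.float64(41.4)), (-8, np.float64(41.0)), (7, np.float
[... 470 characters left out ...]

side
handle top p1 [(-83, np.float64(42.1)), (-68, np.float64(42.3)), (-53, np.float64(42.2)), (-38, np.float64(42.3)), (-23, np.float64(40.2)), (-8, np.float64(41.0)), (7, np.float64(42.1)), (22, np.float64(37.9))]
blade 411 [[33.8, 14.0, 28.3], [67.2, 50.9, 30.2], [95.5, 85.2, 32.3]] corner z [np.float64(30.4), np.float64(30.0), np.float64(30.3)]
handle top p2 [(-83, np.float64(42.1)), (-68, np.float64(42.6)), (-53, np.float64(42.8)), (-38, np.float64(41.7)), (-23, np.float64(40.7)), (-8, np.float64(40.6)), (7, np.float64(40.6)), (22, np.float64(37.9))]
blade 350 [[31.7, -85.7, 28.0], [65.8, -49.7, 30.2], [94.6, -15.6, 32.1]] corner z [np.float64(30.2), np.float64(30.1), np.float64(30.1)]
```

View pics/wrist15.png

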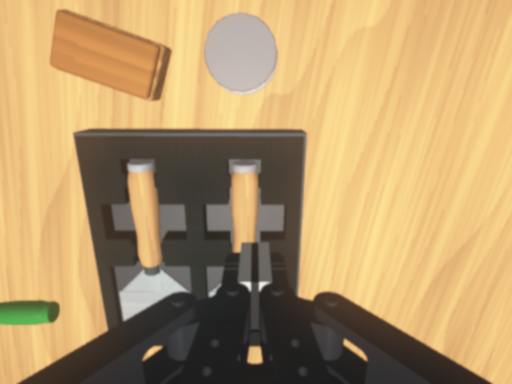

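Both blades are now flat at z=30 from corner to corner and both handle tops are level at 41–42 mm. The bystanders haven't been touched. Handing in.

```bash
python3 - <<'E'
from plant import manip
import numpy as np, cv2
a=cv2.imread("pics/scene0.png").astype(int); b=cv2.imread("pics/scene15.png").astype(int)
for n,(x0,x1,y0,y1) in dict(file=(328,360,165,240),sander=(160,202,195,240),jar=(175,202,145,195)).items(): print(n,np.abs(a-b)[y0:y1,x0:x1].mean().round(2))
print(manip.sign_off())
E
```

```text
file 3.25
sander 2.84
jar 3.03
the job is handed in; nothing more can be done
None
```

Both scrapers are fully home in their pockets, and I've handed the job in at about 24 s of the 67 s allowed.

**Scraper a:** I gripped it by the handle, lifted it about 90 mm clear of the foam, turned it half round, set it in pocket 2 and pressed it past the lips.

**Scraper b:** I pressed it into pocket 1 with the gripper shut. Its handle went home, but the blade was left rolled about 2.6°, so I pressed the raised side flat with about 30 N.

**Last checks:**
- **Handles:** both tops are level along their length at about 41–42 mm (expected 42).
- **Blades:** both are flat at about 30 mm from corner to corner in the scene and side views. The wrist view saw b's blade only in part.
- **Bystanders:** the file, jar and sanding block look unchanged from the first scene picture.
- **Forces:** the highest force I read at the wrist was about 30 N.

**What disagreed:** the fingers really end about 36 mm short of the reported TCP. My first grasp therefore shut on air above the handle without touching anything, and I corrected for it from the depth pictures. The scene camera also places the tray about 3 mm from where the other two do.

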